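Line up a membrane filter cell with the drift pin and fit its bolts

TASK

The filter cell on the bench has its cover and spacer frame swung out of line around the one bolt already fitted. Take the drift pin from the rack and work it gently down through the cover, the frame and the block at the corner diagonally opposite that bolt, feeling for the frame's hidden hole and never bearing down hard, until its head is fully home on the cover; then drop the two thumb bolts from the rack fully home in the two remaining corner holes. Leave the pin and the fitted bolt in place, let go of everything, and do not disturb the jars or the torch.

Things in the scene. Friction and masses are not known exactly. Their poses are not given: they have to be found in the camera images.
- cell: Fixed steel block of the filter cell, 180 (x) x 120 (y) mm, flat top 56 mm above the bench. Origin: its centre at bench level; x along its length. Four 12 mm through holes at (+-75, +-45) mm, open to 8 mm above the bench. On it lie, loose, a 6 mm white plastic spacer frame (172 x 112 mm, open middle, same holes, 0.1 kg, not measured) and on that the cover. At rest both bear on it with 7 to 10 N.
- cover: Loose aluminium cover plate 180 x 120 x 12 mm, 0.6 kg, with two brass hose barbs 24 mm tall on its centre line. Lies on the frame, top 74 mm above the bench, turned 1 to 2 degrees about the fitted bolt. Origin: underside, on the axis of its hole for that bolt; its 12 mm through holes are at (0, 0), (150, 0), (0, 90), (150, 90) mm. A push of 2 to 5 N inside a hole swings it.
- block_hole_pin (a point): Mouth of the block's hole for the drift pin, at (75, 45) mm in the cell, on the block's top face, 18 mm under the cover's top. At the start the frame is turned about the fitted bolt, so that its hole here lies 6 to 7 mm off this axis, to one side or the other across the diagonal to that bolt: a pin let down over this axis lands on the frame, 62 mm above the bench.
- block_hole_left (a point): Mouth of the block's hole for a thumb bolt, at (-75, 45) mm in the cell, on the block's top face.
- block_hole_right (a point): Mouth of the block's hole for a thumb bolt, at (75, -45) mm in the cell, on the block's top face.
- cover_hole_pin (a point): Centre of the cover's hole for the drift pin, on the cover's top face.
- cover_hole_left (a point): Centre of the cover's hole above block_hole_left, on the cover's top face.
- cover_hole_right (a point): Centre of the cover's hole above block_hole_right, on the cover's top face.
- rack: Fixed grey plastic rack, 190 x 50 mm, 72 mm tall, with three openings in a row along its x at -60, 0 and +60 mm; the drift pin and the two thumb bolts hang upright in them by their heads, in any order. Origin: centre of its underside on the bench; its row runs along x.
- pin: Drift pin, steel, 0.09 kg: plain round head 16 mm across, 28 mm tall; 68 mm shank, 11.2 mm across for the first 44 mm, then tapering to a blunt 6 mm tip. The tip passes a hole when within about 3.5 mm of its axis; the taper then draws that part into line. Origin: centre of the head's underside, z up; 72 mm above the bench in the rack, 74 mm when home.
- bolt_1: Loose steel thumb bolt, 0.07 kg: knurled round head 22 mm across and 16 mm tall; shank 10 mm across and 50 mm long, its last 4 mm tapered. Origin: centre of the underside of the head; z up through the head. In the rack its origin is 72 mm above the bench; home in the cell, 74 mm.
- bolt_2: A second thumb bolt, the same as bolt_1; either may go into either hole.
- fitted_bolt: A thumb bolt like the others, but with a closer-fitting 11.4 mm shank, already in the cell at (-75, -45) mm through cover, frame and block, its head on the cover: the pivot about which cover and frame swing. The plastic frame is marked if the stack is pressed down with more than about 25 N; push no harder than 15 N and meet the parts at 30 mm/s or slower.
- jar_red: Bystander: sample jar, 53 mm across, 64 mm tall, aluminium lid. Origin: centre of its underside.
- jar_amber: Bystander: a second sample jar of the same size. Origin: centre of its underside.
- torch: Bystander: black torch standing on its lens, 40 mm across, 140 mm tall. Origin: centre of its underside.
Things that resemble listed ones, but are neither listed nor needed, are in the scene too. Leave any green look-alike of the bolt_1 alone.

How it is judged:
By the outcome, as a careful person would: the job done as asked, in the order asked, and still so for the second after the job is handed in, with the robot touching nothing.
It also fails if it takes over 72 s, if anything falls off the work surface, if the arm or the gripper's body presses on something with over 40 N, if the wrist force passes 120 N, or if a joint passes its speed limit or range.

ROBOT

A 6-joint arm with a two-finger parallel gripper is mounted at the origin on the work surface. World frame = base frame: x ahead of the robot, y to its left, z up, the work surface at z = 0. Lengths are in m, angles in rad, forces in N, time in s.
With the tool pointing down it reaches from about 0.3 to 0.85 m from the base axis. Payload 4.2 kg.
Tool frame: the origin (TCP) lies on the centre line of the jaws, within the pads' length; the fingertips stand 14 mm ahead of it and the grasp point (between the pads) lies 5 mm behind it (manip.tips_ahead is the distance from the TCP to the fingertips, in m); z points along the fingers, y is the line along which they close (so a half turn about z gives the same grasp; the last joint's range is limited). The gripper opens to 91 mm and grips with 3 to 60 N. Pads are 32 mm wide; open, the fingers measure 118 mm over their backs; the gripper's body (76 mm by 178 mm) begins 60 mm behind the grasp point.
Start: joints at [1.172, 0.32, 1.565, -0, 1.257, -0.02], TCP at [0.213, 0.534, 0.228] pointing down, gripper open.
Joint ranges: [-3.11, 3.11], [-0.84, 2.01], [0.21, 2.61], [-1.34, 4.49], [0.05, 2.63], [-2.56, 2.56]. Speed limits (rad/s): [2.57, 2.57, 3.14, 3.14, 3.14, 3.14].

INTERFACE

Orientations are given as a unit quaternion [w, x, y, z].
In Python, from bench import sensors, viewer, job, spotter, manip gives the robot as it stands. The module is installed in compiled form; this text tells all that it offers.
- The arm moves only by the shell command python3 -m inch [FORCE], which reads ROWS from standard input. ROWS is a JSON list of rows, 1 to 5 of them, each written [[dx, dy, dz], [rx, ry, rz], opening]: dx, dy, dz in m, then a rotation vector rx, ry, rz in rad, then the finger opening in m; each row shifts and turns the commanded pose from where the row before left it, along the tool's axes as they then stand; what a row does not reach is not made up. A row lasts 1/8 s, in which the tool goes at most 0.0625 m and 0.188 rad, less where a joint would pass 70% of its speed; a pose out of reach is approached as far as the arm can. The fingers move at their own pace and stop on an object; FORCE is the grip in N (left out, the last holds). Time passes only in rows, so rows that do not move let the fingers close. It prints the time, the measured TCP pose, the force, the opening and the grip force at its end. Input that does not fit is refused with a message, and nothing moves.
- sensors.observe(): the state, without advancing time (a new reading comes with each control period).
- viewer.get_image(name): name is "scene" or "top" or "wrist"; returns a dict with "image" (384x512x3 uint8, red, green, blue), "fx", "fy", "cx", "cy" (pixels), "extrinsics" (4x4, takes a point from camera to world coordinates); the wrist camera has in their place "T_tool_cam" (4x4, takes a point from camera to tool coordinates, whose origin is the TCP and whose axes are the flange's). Camera axes: x right, y up, looking along -z (the intrinsics and any distortion apply to the point x, -y, -z); pixel columns grow to the right and rows downward; lengths in m; the calibration is good to about 2 mm. A picture is of the moment at which its call begins: read the wrist's pose just before it. There is no depth.
- job.sign_off(): hands the job in; it is judged then, once.
Trained networks look in the newest picture that a camera, given by its name, has taken for a name from the list of things; names that differ only in an ending like _2 or _b are one class to them, and where a whole thing is asked for, a point or a joint stands for the part that bears it (a point fixed in the world has none). Each returns a list of dicts, best first, with "confidence" (0 to 1); they miss things now and then, are a little off and sometimes report something else, mostly with a low value. They report only what shows in the picture. A call takes as long as a camera call. They do not tell look-alikes from the thing itself.
- spotter.cut_out(thing, camera): "pixels" (384x512 bool, what is visible of it) and "rect" ([left, top, right, bottom] in pixels, round what is visible of it).
The state is a dict: "t": time; "joint_pos": joint angles; "qd": joint speeds; "effort": joint torques, N m; "ee_pos": TCP position; "tcp_rot": TCP orientation; "contact_force": force on the tool from outside, world axes, zero at the start; "ft_torque": the same for the moment, N m; "gripper_width": finger opening in m; "finger_force": force on a finger pad.
Only numpy, scipy, OpenCV 4.12 (cv2) and the standard library are available. Lean on these libraries where they do the work, as an engineer would, in place of code of your own. Each camera call takes 0.05 s, during which the arm holds its last target. There are 200 camera calls.

## Working session

There is one attempt and no reset: what is moved stays moved. The work goes in short steps, Python scripts to look and compute and a shell command to move; the robot and the scene stay as the last step left them, time stands still between calls to the robot, and variables do not carry over. Pictures are saved under pics/ and viewed, at most 10 in all, crops included, and the job is handed in when it is done.

```bash
mkdir -p pics
cat > h.py <<'E'
from bench import sensors, viewer, job, spotter, manip
import numpy as np, cv2
from scipy.spatial.transform import Rotation as R
def T_tool():
    s=sensors.observe(); T=np.eye(4); q=s['tcp_rot']; T[:3,:3]=R.from_quat([q[1],q[2],q[3],q[0]]).as_matrix(); T[:3,3]=s['ee_pos']; return T
def grab(n):
    T=T_tool(); d=viewer.get_image(n)
    d['E']=np.array(d['extrinsics']) if 'extrinsics' in d else T@np.array(d['T_tool_cam']); return d
def ray(d,u,v):
    K=np.array([[d['fx'],0,d['cx']],[0,d['fy'],d['cy']],[0,0,1]])
    k=np.array(d.get('distortion',np.zeros(5)),float)
    p=cv2.undistortPoints(np.array([[[u,v]]],float),K,k)[0,0]
    r=d['E'][:3,:3]@np.array([p[0],-p[1],-1.]); return d['E'][:3,3],r/np.linalg.norm(r)
def atz(d,u,v,z):
    o,r=ray(d,u,v); return o+r*(z-o[2])/r[2]
def proj(d,P):
    p=np.linalg.inv(d['E'])@np.append(P,1); return d['cx']+d['fx']*p[0]/-p[2], d['cy']+d['fy']*-p[1]/-p[2]
def tri(obs):
    A=np.zeros((3,3));b=np.zeros(3)
    for o,r in obs:
        M=np.eye(3)-np.outer(r,r);A+=M;b+=M@o
    return np.linalg.solve(A,b)
def save(d,n,crop=None,s=1):
    im=d['image'][:,:,::-1]
    if crop: l,t,r,b=crop; im=im[t:b,l:r]
    cv2.imwrite('pics/'+n,cv2.resize(im,None,fx=s,fy=s,interpolation=cv2.INTER_CUBIC))
E
python3 - <<'E'
from h import *
s=sensors.observe(); print(s['ee_pos'],s['tcp_rot'],s['contact_force'],s['gripper_width'])
D={}
for n in ['scene','top','wrist']:
    d=grab(n); D[n]=d
    print(n,[k for k in d if k!='image'],d['fx'],d['cx'],d['cy'],np.round(d['E'],3).tolist())
    for t in ['cell','cover','rack','pin','bolt_1','fitted_bolt','cover_hole_pin','jar_red','jar_amber','torch']:
        try:
            for c in spotter.cut_out(t,n)[:4]:
                ys,xs=np.nonzero(c['pixels']); print('  ',t,round(c['confidence'],2),c['rect'],round(xs.mean(),1),round(ys.mean(),1))
        except Exception as e: print(t,e)
im=np.vstack([np.hstack([D['scene']['image'],D['top']['image']])])
cv2.imwrite('pics/a.png',cv2.resize(im[:,:,::-1],(800,300),interpolation=cv2.INTER_AREA))
save(D['top'],'top.png',None,1.5)
E
```

```text
[0.21245827 0.53378779 0.22710947] [-1.86213485e-04  1.88275173e-01  9.82115906e-01 -8.78153907e-04] [-0.38265822 -0.12015172 -0.47873748] 0.09135579549055084
scene ['fx', 'fy', 'cx', 'cy', 'extrinsics', 'E'] 394.74829963247373 255.4102541921312 194.4885283838706 [[0.762, -0.373, 0.529, 0.937], [0.648, 0.445, -0.618, -0.445], [-0.005, 0.814, 0.581, 0.469], [0.0, 0.0, 0.0, 1.0]]
   cell 0.89 [239.1, 170.3, 351.0, 223.0] 294.7 196.4
   cover 0.72 [243.4, 141.6, 355.1, 199.3] 300.4 168.8
   rack 0.92 [120.5, 199.1, 208.8, 306.8] 166.0 252.7
   pin 0.64 [136.7, 194.3, 147.0, 213.3] 140.5 203.6
   bolt_1 0.77 [150.1, 217.0, 165.0, 235.2] 158.0 225.3
   bolt_1 0.77 [105.1, 263.2, 123.4, 300.3] 118.5 278.3
   bolt_1 0.49 [169.0, 239.2, 184.1, 256.2] 176.6 246.2
   fitted_bolt 0.53 [249.8, 151.9, 259.0, 167.3] 252.6 158.9
   cover_hole_pin 0.88 [243.6, 139.7, 353.8, 199.1] 300.0 168.8
   jar_red 0.82 [146.0, 168.9, 180.0, 207.0] 163.3 186.2
   jar_amber 0.79 [233.6, 295.9, 276.7, 359.3] 254.8 328.7
   torch 0.67 [353.9, 193.6, 398.1, 282.2] 375.6 239.5
top ['fx', 'fy', 'cx', 'cy', 'extrinsic
[... 566 characters left out ...]
222.5
   fitted_bolt 0.47 [203.0, 225.8, 219.5, 235.0] 210.7 230.8
   fitted_bolt 0.31 [261.4, 281.4, 287.2, 306.7] 273.9 292.1
   cover_hole_pin 0.78 [154.2, 153.5, 218.6, 245.3] 186.0 197.7
   cover_hole_pin 0.56 [330.4, 189.3, 341.8, 201.7] 335.3 193.7
   jar_red 0.74 [262.7, 280.5, 287.9, 305.7] 274.1 291.9
   jar_amber 0.72 [314.9, 113.8, 347.1, 148.8] 331.9 131.5
   jar_amber 0.64 [180.6, 176.2, 233.6, 245.5] 215.8 208.7
   torch 0.89 [224.8, 79.3, 248.6, 123.6] 235.5 100.5
wrist ['fx', 'fy', 'cx', 'cy', 'T_tool_cam', 'E'] 317.728842016179 252.84866540290218 193.20864012406858 [[0.37, -0.902, -0.22, 0.15], [0.929, 0.36, 0.088, 0.559], [-0.0, -0.237, 0.972, 0.384], [0.0, 0.0, 0.0, 1.0]]
```

View pics/top.png

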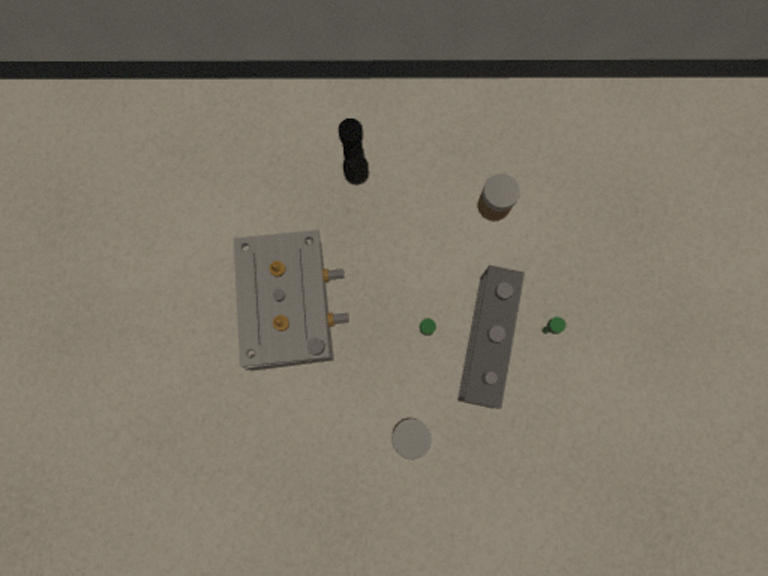

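View pics/a.png

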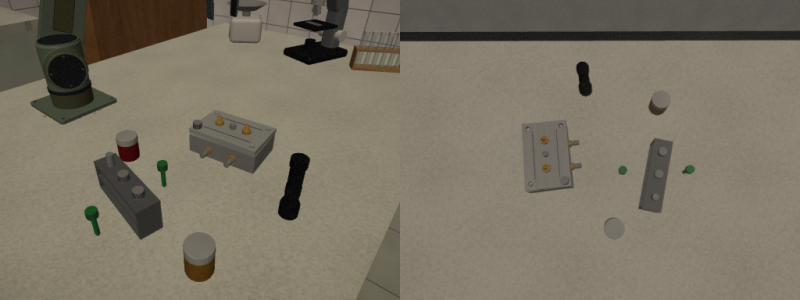

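The top view (1.5x) shows the cell at about (283,300). The fitted bolt is at (316,346), and the pin hole is diagonally opposite at (245,247). The other two holes are at (309,241) and (251,353).

These could be taken for the pin or bolts:
- **Rack heads:** (490,378) is small, tall and plain. (497,334) and (505,290) are wider.
- **Green look-alikes:** (428,326) and (557,325), which I leave alone.
- **Fitted bolt:** (316,346).
- **Small stud on the cover:** (279,295).

I choose (490,378) as the pin and (497,334) and (505,290) as the bolts, then check this in a close crop.

Run:
```python
from h import *
t=grab('top'); s=grab('scene')
pt={'pin':(490/1.5,378/1.5,.100),'bA':(497/1.5,334/1.5,.088),'bB':(505/1.5,290/1.5,.088),'fit':(316/1.5,346/1.5,.09),'hpin':(245/1.5,247/1.5,.074),'hL?':(309/1.5,241/1.5,.074),'hR?':(251/1.5,353/1.5,.074),'gr1':(428/1.5,326/1.5,.06),'gr2':(557/1.5,325/1.5,.06),'torch':(350/1.5,130/1.5,.14),'red':(411/1.5,438/1.5,.064),'amb':(501/1.5,189/1.5,.064)}
for k,(u,v,z) in pt.items(): 
    P=atz(t,u,v,z); print(k,P.round(4),'scene px',np.round(proj(s,P),1))
def cen(n,c): 
    return ray(n,(c[0]+c[2])/2,(c[1]+c[3])/2)
print('tri pin head', tri([ray(t,490/1.5,378/1.5),ray(s,(136.7+147)/2,196.5)]))
print('tri bA', tri([ray(t,497/1.5,334/1.5),ray(s,157.5,221)]))
save(s,'s_crop.png',(90,130,370,320),2.8)
```

```text
pin [ 0.4616 -0.176   0.1   ] scene px [138.9 196.2]
bA [ 0.52   -0.1895  0.088 ] scene px [156.2 221. ]
bB [ 0.5798 -0.2026  0.088 ] scene px [175.3 242.7]
fit [0.5035 0.0508 0.09  ] scene px [251.4 155.6]
hpin [0.6441 0.1564 0.074 ] scene px [343.  165.3]
hL? [0.6529 0.0667 0.074 ] scene px [321.4 187.2]
hR? [0.4955 0.1406 0.074 ] scene px [276.7 144.5]
gr1 [ 0.5345 -0.1     0.06  ] scene px [206.9 211.5]
gr2 [ 0.5361 -0.2788  0.06  ] scene px [115.3 272.2]
torch [0.7864 0.0063 0.14  ] scene px [383.8 201.8]
red [ 0.384  -0.0752  0.064 ] scene px [161.4 172.7]
amb [ 0.7342 -0.2081  0.064 ] scene px [255.9 314. ]
tri pin head [ 0.46287968 -0.17430941  0.09889897]
tri bA [ 0.52060702 -0.18880782  0.08777063]
```

View pics/s_crop.png

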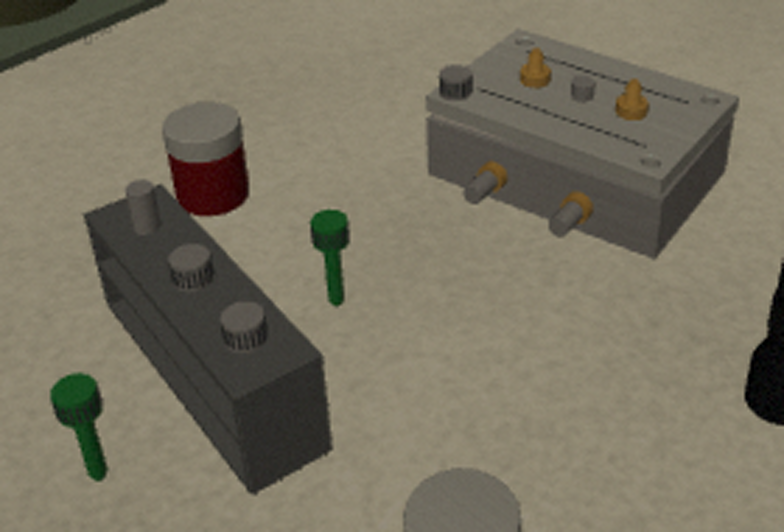

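The crop confirms it. The plain tall pin is at (143,205), the knurled bolts are at (190,265) and (244,325), and the green look-alikes stand apart from them. I move over the cell first and look with the wrist camera.

```bash
echo '[[[-0.05, -0.032, 0], [0, 0, 0], 0.091], [[-0.05, -0.032, 0], [0, 0, 0], 0.091], [[-0.05, -0.032, 0], [0, 0, 0], 0.091], [[-0.05, -0.032, 0], [0, 0, 0], 0.06], [[-0.05, -0.032, 0], [0, 0, 0], 0.04]]' | python3 -m inch; echo '[[[-0.05, -0.032, 0], [0, 0, 0], 0.04], [[-0.05, -0.032, 0], [0, 0, 0], 0.04], [[-0.05, -0.032, 0], [0, 0, 0], 0.04], [[-0.05, -0.032, 0], [0, 0, 0], 0.04], [[0, 0, 0], [0, 0, 0], 0.04]]' | python3 -m inch; echo '[[[0, 0, 0], [0, 0, 0], 0.04]]' | python3 -m inch
python3 - <<'E'
from h import *
import pickle
w=grab('wrist'); pickle.dump(w,open('w1.pkl','wb')); save(w,'w1.png',None,1.5)
s=sensors.observe(); print(s['ee_pos'],s['tcp_rot'],s['contact_force'])
for k,P in dict(hpin=[.6441,.1564,.074],hR=[.6529,.0667,.074],hL=[.4955,.1406,.074],fit=[.5035,.0508,.09]).items(): print(k,np.round(proj(w,P),1))
E
```

```text
t: 2.38
ee_pos: [0.3867, 0.2916, 0.2282]
tcp_rot: [0.0, 0.188, 0.982, 0.0]
contact_force: [0.7, 1.0, -0.1]
gripper_width: 0.0737
finger_force: 0.0
t: 3.0
ee_pos: [0.5262, 0.0972, 0.2277]
tcp_rot: [0.0, 0.191, 0.982, -0.0]
contact_force: [-0.5, 0.3, 0.2]
gripper_width: 0.04
finger_force: 0.0
t: 3.12
ee_pos: [0.5238, 0.1004, 0.2278]
tcp_rot: [-0.0, 0.189, 0.982, 0.0]
contact_force: [-0.4, -0.6, -0.3]
gripper_width: 0.0402
finger_force: 0.0
[0.52357066 0.10097523 0.22786331] [-3.94499182e-04  1.87959406e-01  9.82176704e-01  1.66261856e-04] [0.03421566 0.18229472 0.15092339]
hpin [344.1 268.6]
hR [268.5 303.3]
hL [281.2 143.5]
fit [196.9 188.2]
```

View pics/w1.png

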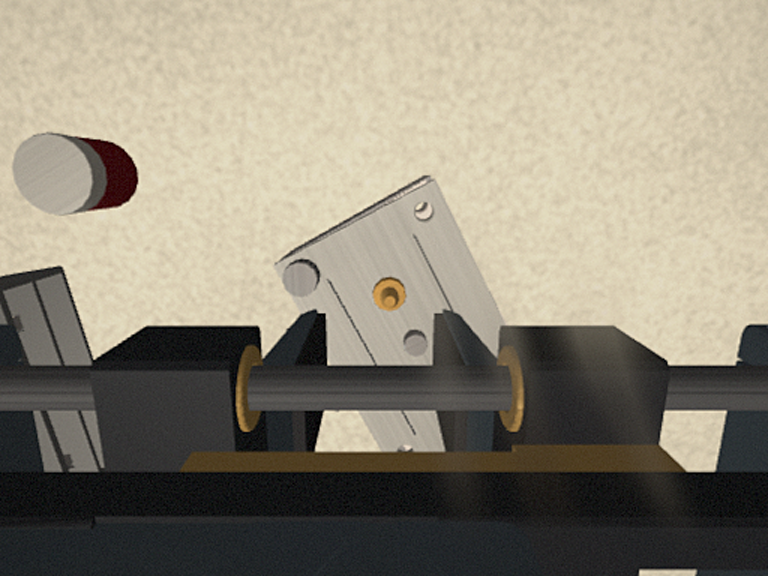

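The wrist view shows the fitted bolt at (300,278) and the left cover hole at (423,211). The fingers hide the rest of the cover. I move to view the rack with the row running along tool x.

```bash
echo '[[[-0.028, -0.043, 0], [0, 0, 0], 0.04], [[-0.028, -0.043, 0], [0, 0, 0], 0.04], [[-0.028, -0.043, 0], [0, 0, 0], 0.04], [[-0.028, -0.043, 0], [0, 0, 0], 0.04], [[-0.028, -0.043, 0], [0, 0, 0], 0.04]]' | python3 -m inch; echo '[[[-0.028, -0.043, 0], [0, 0, 0], 0.04], [[0, 0, 0], [0, 0, -0.155], 0.04], [[0, 0, 0], [0, 0, 0], 0.04]]' | python3 -m inch
cat > look.py <<'E'
from h import *
import pickle,sys
name=sys.argv[1]; w=grab('wrist'); pickle.dump(w,open(name+'.pkl','wb')); save(w,name+'.png',None,1.5)
s=sensors.observe(); print(s['ee_pos'],s['tcp_rot'],s['contact_force'])
for t in sys.argv[2:]:
    for c in spotter.cut_out(t,'wrist')[:4]:
        ys,xs=np.nonzero(c['pixels']); print(t,round(c['confidence'],2),np.round(c['rect'],1),round(xs.mean(),1),round(ys.mean(),1))
E
python3 look.py w2 pin bolt_1
echo '[[[0.05, 0, 0.02], [0, 0, 0], 0.04], [[0, 0, 0], [0, 0, 0], 0.04]]' | python3 -m inch
python3 look.py w3 pin bolt_1
python3 - <<'E'
import cv2,numpy as np
cv2.imwrite('pics/w23.png',cv2.resize(np.hstack([cv2.imread('pics/w2.png'),cv2.imread('pics/w3.png')])[:420],(800,219)))
E
```

```text
t: 3.8
ee_pos: [0.575, -0.1508, 0.2283]
tcp_rot: [0.0, 0.187, 0.982, 0.0]
contact_force: [0.8, 0.5, 0.4]
gripper_width: 0.0399
finger_force: 0.0
t: 4.18
ee_pos: [0.5849, -0.2003, 0.2279]
tcp_rot: [-0.0, 0.112, 0.994, 0.0]
contact_force: [-0.5, 0.1, 0.2]
gripper_width: 0.0402
finger_force: 0.0
[ 0.58492409 -0.19997763  0.22798156] [-1.17930121e-04  1.11996570e-01  9.93708546e-01  2.83442885e-04] [ 0.08339348  1.03017812 -0.24130951]
pin 0.95 [238.7  32.7 261.3  57.9] 249.0 45.0
bolt_1 0.77 [240.  170.4 262.5 194.1] 250.9 180.2
bolt_1 0.75 [156.8 137.6 184.  165.3] 170.0 150.7
bolt_1 0.67 [327.1  96.5 356.8 118.1] 341.2 109.2
bolt_1 0.65 [237.5 104.4 266.4 132.1] 250.1 116.5
t: 4.58
ee_pos: [0.5302, -0.1874, 0.205]
tcp_rot: [-0.005, 0.112, 0.994, 0.001]
contact_force: [0.6, -0.2, 0.5]
gripper_width: 0.0402
finger_force: 0.0
[ 0.53396055 -0.18877739  0.20713467] [-1.48798034e-03  1.11626053e-01  9.93749062e-01  4.60518238e-04] [-0.16131117 -0.20818414  1.00133894]
pin 0.67 [238.  102.4 259.6 125.7] 248.0 113.5
pin 0.35 [485.9  86.9 512.  216.1] 501.5 140.9
bolt_1 0.96 [236.8 170.4 267.8 198.3] 249.6 182.8
bolt_1 0.95 [152.6 193.9 182.4 224.9] 169.1 208.0
bolt_1 0.89 [330.1 156.  356.6 179.2] 342.8 169.5
```

View pics/w23.png

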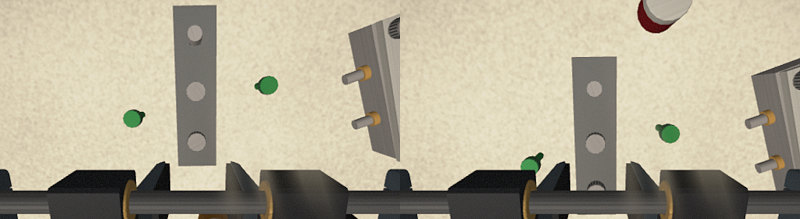

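Run:
```python
from h import *
import pickle
a=pickle.load(open('w2.pkl','rb'));b=pickle.load(open('w3.pkl','rb'));s=sensors.observe()
for n,p,q,z in [('pin',(249,43),(248.5,113),.1),('bA',(250.5,117),(250,183),.088),('bB',(250.7,181),None,.088)]:
    print(n,atz(a,*p,z).round(4), atz(b,*q,z).round(4) if q else '', tri([ray(a,*p),ray(b,*q)]).round(4) if q else '')
T=T_tool(); P=atz(b,248.5,113,.1); print('pin in tool',(np.linalg.inv(T)@np.append(P,1)).round(4), T[:3,3])
```

```text
pin [ 0.4618 -0.1758  0.1   ] [ 0.4607 -0.1754  0.1   ] [ 0.4606 -0.1755  0.0941]
bA [ 0.5199 -0.188   0.088 ] [ 0.5188 -0.1877  0.088 ] [ 0.5199 -0.188   0.0823]
bB [ 0.5775 -0.2011  0.088 ]  
pin in tool [ 0.0782 -0.0026  0.1088  1.    ] [ 0.53727712 -0.19016321  0.20900361]
```

```bash
echo '[[[0.039, -0.0013, 0], [0, 0, 0], 0.04], [[0.038, -0.0012, 0.01], [0, 0, 0], 0.04], [[0, 0, 0.04], [0, 0, 0], 0.04], [[0, 0, 0.04], [0, 0, 0], 0.035], [[0, 0, 0.02], [0, 0, 0], 0.03]]' | python3 -m inch; echo '[[[0, 0, 0.004], [0, 0, 0], 0.03], [[0, 0, 0], [0, 0, 0], 0.03]]' | python3 -m inch
python3 - <<'E'
from h import *
T=T_tool(); print(T[:3,3]); print((np.linalg.inv(T)@np.array([.461,-.1755,.1,1])).round(4))
E
```

```text
t: 5.35
ee_pos: [0.4617, -0.1759, 0.0971]
tcp_rot: [0.0, 0.112, 0.994, 0.0]
contact_force: [0.1, -0.1, -0.1]
gripper_width: 0.0305
finger_force: 0.0
t: 5.6
ee_pos: [0.462, -0.1762, 0.0948]
tcp_rot: [0.001, 0.112, 0.994, -0.0]
contact_force: [1.5, -1.2, 0.7]
gripper_width: 0.03
finger_force: 0.0
[ 0.46203802 -0.17622021  0.09475537]
[ 1.2e-03  5.0e-04 -5.2e-03  1.0e+00]
```

```bash
echo '[[[0, 0, 0], [0, 0, 0], 0.01], [[0, 0, 0], [0, 0, 0], 0.01], [[0, 0, 0], [0, 0, 0], 0.01]]' | python3 -m inch 30;  echo '[[[0, 0, -0.01], [0, 0, 0], 0.01], [[0, 0, -0.04], [0, 0, 0], 0.01], [[0, 0, -0.05], [0, 0, 0], 0.01], [[0, 0, -0.02], [0, 0, 0], 0.01], [[0, 0, 0], [0, 0, 0], 0.01]]' | python3 -m inch
python3 - <<'E'
from h import *
import pickle
t=grab('top'); pickle.dump(t,open('t2.pkl','wb'))
for c in spotter.cut_out('cover','top')[:2]: print(c['confidence'],c['rect'])
# subpixel hole finding: dark-ish blobs near expected
for c in [(163.3,164.7),(206,160.7),(167.3,235.3)]:
    u,v=map(int,c); im=cv2.cvtColor(t['image'][v-8:v+9,u-8:u+9],cv2.COLOR_RGB2GRAY); print(im)
E
```

```text
t: 5.98
ee_pos: [0.4614, -0.176, 0.0949]
tcp_rot: [0.001, 0.112, 0.994, -0.0]
contact_force: [0.5, 0.0, 3.8]
gripper_width: 0.0148
finger_force: 30.0
t: 6.6
ee_pos: [0.461, -0.1761, 0.2157]
tcp_rot: [0.002, 0.112, 0.994, -0.0]
contact_force: [-0.3, 0.4, -2.1]
gripper_width: 0.0149
finger_force: 30.0
0.88 [158.2, 152.3, 222.8, 246.9]
0.72 [304.6, 174.5, 346.7, 269.8]
[[151 152 145 147 148 151 150 150 153 151 148 149 151 151 150 147 142]
 [150 148 142 144 147 150 148 149 149 145 144 138 140 137 136 134 136]
 [146 141 138 136 137 136 130 130 129 127 121 120 123 122 122 123 123]
 [143 125 122 122 123 122 124 124 128 124 122 122 119 122 121 122 125]
 [142 124 123 124 122 121 124 124 122 123 124 121 121 122 122 124 125]
 [146 126 122 125 123 121 120 117 112 122 123 123 122 122 122 123 125]
 [143 123 121 123 121 121 107  83  77  87 104 121 122 123 123 124 124]
 [143 124 126 123 122 116  83  72  76  85  96 108 125 120 122 125 125]
 [146 124 125 123 123 107  85  95 124 147 140 109 121 123 122 122 123]
 [143 125 124 124 121 108 104 138 147 145 141 118 122 122 120 123 125]
 [144 127 122 123 124
[... 2192 characters left out ...]
128 126 127 106  98 127 146 143 120 116 129 127 126 123 124]
 [138 126 129 127 123 104 111 147 141 140 129 114 127 131 126 125 125]
 [142 128 128 126 126 112 119 138 115  94  94 120 129 128 126 125 122]
 [138 126 128 127 127 117 118 120  86  83  99 124 129 127 126 124 127]
 [140 126 129 127 127 123 112 101  93 105 119 127 129 128 128 125 125]
 [141 129 127 128 127 128 128 124 123 131 128 130 128 128 127 124 126]
 [145 127 130 129 131 130 130 131 130 128 130 131 131 130 126 127 125]
 [142 126 129 130 129 130 131 129 132 130 131 131 129 130 128 124 122]
 [143 124 128 129 129 128 130 125 126 126 128 129 127 126 121 110 107]
 [144 131 128 125 123 118 117 109 110 107 107 111 110 110 110 108  99]]
```

```bash
echo '[[[-0.0263, 0.049, -0.014], [0, 0, 0], 0.01], [[-0.0263, 0.049, -0.014], [0, 0, 0], 0.01], [[-0.0263, 0.049, -0.014], [0, 0, 0], 0.01], [[-0.0263, 0.049, -0.014], [0, 0, 0], 0.01], [[-0.0263, 0.049, -0.014], [0, 0, 0], 0.01]]' | python3 -m inch; echo '[[[-0.0263, 0.049, -0.014], [0, 0, 0], 0.01], [[0, 0, 0], [0, 0, 0], 0.01], [[0, 0, 0], [0, 0, 0], 0.01], [[0, 0, 0], [0, 0, 0], 0.01]]' | python3 -m inch
python3 look.py w4 cell cover
python3 - <<'E'
import cv2; im=cv2.imread('pics/w4.png'); cv2.imwrite('pics/w4b.png',im)
E
```

```text
t: 7.32
ee_pos: [0.6435, 0.0353, 0.2821]
tcp_rot: [-0.002, 0.112, 0.994, -0.0]
contact_force: [-0.4, -0.4, 0.8]
gripper_width: 0.0156
finger_force: 30.0
t: 7.82
ee_pos: [0.6787, 0.0747, 0.297]
tcp_rot: [-0.001, 0.112, 0.994, -0.0]
contact_force: [0.3, 0.2, -1.5]
gripper_width: 0.0153
finger_force: 30.0
[0.67880208 0.07461632 0.29747856] [-7.28069738e-04  1.12326764e-01  9.93671032e-01 -2.18984387e-04] [-0.22706274 -0.31332217 -1.28065761]
cell 0.81 [184.7  69.4 242.9 156.3] 203.5 102.9
cover 0.94 [183.3   2.5 332.5 168.9] 259.4 77.1
```

View pics/w4b.png

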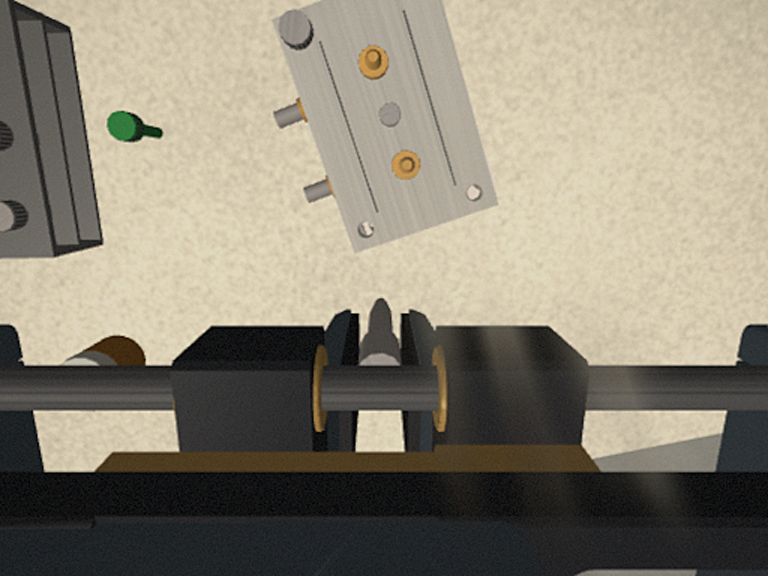

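The pin hangs straight in the jaws at (380,335). The pin hole is at (474,192), the right hole at (366,229) and the fitted bolt at (295,29), but the block's sides are hidden. I step aside to see the block's long side, which gives the block's own direction.

```bash
echo '[[[-0.006, -0.05, 0], [0, 0, 0], 0.01], [[-0.006, -0.05, 0], [0, 0, 0], 0.01], [[-0.006, -0.05, 0], [0, 0, 0], 0.01], [[0, 0, 0], [0, 0, 0], 0.01], [[0, 0, 0], [0, 0, 0], 0.01]]' | python3 -m inch
python3 look.py w5
python3 - <<'E'
from h import *
import pickle
w=pickle.load(open('w5.pkl','rb'));
for k,P in dict(hpin=[.6441,.1564,.074],hR=[.6529,.0667,.074],hL=[.4955,.1406,.074],fit=[.5035,.0508,.09]).items(): print(k,np.round(proj(w,P),1))
save(w,'w5b.png',(290,0,512,185),3.2)
E
```

```text
t: 8.6
ee_pos: [0.6636, -0.0745, 0.2982]
tcp_rot: [0.0, 0.112, 0.994, 0.0]
contact_force: [0.2, 0.9, -0.6]
gripper_width: 0.0151
finger_force: 30.0
[ 0.66379374 -0.07382987  0.29811752] [1.00070394e-04 1.11559154e-01 9.93757719e-01 3.75626610e-04] [ 0.18902221 -0.47663916 -0.98997295]
hpin [443.4 112.7]
hR [367.6 137.7]
hL [416.3 -25.5]
fit [337.3  -1.5]
```

View pics/w5b.png

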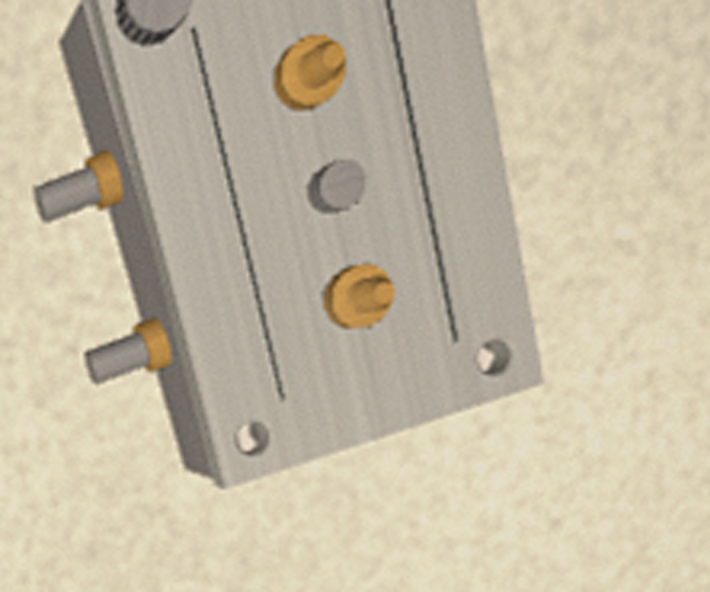

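The crop shows the block's bottom edge from (62,42) to (187,468), the cover's top edge from (82,0) to (222,487), the pin hole at (492,356) and the right hole at (251,437). White frame shows inside both holes. I fit these edges at sub-pixel accuracy.

```bash
cat > edge.py <<'E'
from h import *
import pickle
w=pickle.load(open('w5.pkl','rb')); g=cv2.GaussianBlur(cv2.cvtColor(w['image'],cv2.COLOR_RGB2GRAY).astype(np.float32),(0,0),.8)
def fit(a,b,sgn=0,h=3,skip=()):
    a=np.array(a)/3.2+[290,0]; b=np.array(b)/3.2+[290,0]; a=a-.34;b=b-.34
    d=(b-a)/np.linalg.norm(b-a); n=np.array([-d[1],d[0]]); o=np.arange(-h,h+.01,.25); pts=[]
    for f in np.linspace(.04,.96,60):
        p=a+f*(b-a); q=(p+np.outer(o,n)).astype(np.float32)
        v=cv2.remap(g,q[None,:,0],q[None,:,1],cv2.INTER_CUBIC)[0]; gr=np.gradient(v)
        m=np.abs(gr) if sgn==0 else gr*sgn
        i=m.argmax()
        if 0<i<len(o)-1 and m[i]>1: pts.append(q[i])
    pts=np.array(pts)
    for _ in range(4):
        vx,vy,x,y=cv2.fitLine(pts,cv2.DIST_HUBER,0,.01,.01).ravel(); r=(pts-[x,y])@[-vy,vx]; pts=pts[np.abs(r)<max(.5,1.5*np.std(r))]
    t=(pts-[x,y])@[vx,vy]; return np.array([x,y])+t.min()*np.array([vx,vy]),np.array([x,y])+t.max()*np.array([vx,vy]),len(pts),np.std(r)
def ang(a,b,z,sgn=0,h=3):
    p,q,n,s=fit(a,b,sgn,h); P,Q=atz(w,*p,z),atz(w,*q,z); D=Q-P
    if D[0]<0: D=-D
    return np.degrees(np.arctan2(D[1],D[0])).round(2),n,round(float(s),2),P.round(4),Q.round(4)
if __name__=='__main__':
    for nm,a,b,z in [('block bot',(62,42),(187,468),0),('cover L',(92,30),(222,485),.074),('cover R',(480,0),(541,380),.074),('grooveL',(193,30),(283,398),.074),('grooveR',(389,5),(457,340),.074),('cover end',(226,487),(541,384),.074)]:
        for sg in ((-1,1) if 'cover' in nm or 'bot' in nm else (0,)): print(nm,sg,ang(a,b,z,sg))
    for nm,p in [('hpin',(493,357)),('hR',(251,437))]: print(nm,atz(w,p[0]/3.2+290-.34,p[1]/3.2-.34,.074).round(4))
E
python3 edge.py
```

```text
block bot -1 (np.float64(6.98), 8, 0.23, array([0.5399, 0.0455, 0.    ]), array([0.6219, 0.0555, 0.    ]))
block bot 1 (np.float64(7.26), 45, 0.25, array([0.495 , 0.0394, 0.    ]), array([0.6611, 0.0606, 0.    ]))
cover L -1 (np.float64(6.07), 39, 0.21, array([0.5459, 0.0424, 0.074 ]), array([0.6593, 0.0545, 0.074 ]))
cover L 1 (np.float64(6.58), 15, 0.13, array([0.5107, 0.0364, 0.074 ]), array([0.5459, 0.0404, 0.074 ]))
cover R -1 (np.float64(5.84), 59, 0.23, array([0.5296, 0.1614, 0.074 ]), array([0.6491, 0.1736, 0.074 ]))
cover R 1 (np.float64(6.15), 2, 0.0, array([0.5432, 0.1667, 0.074 ]), array([0.5547, 0.1679, 0.074 ]))
grooveL 0 (np.float64(5.88), 35, 0.19, array([0.519 , 0.0693, 0.074 ]), array([0.6345, 0.0812, 0.074 ]))
grooveR 0 (np.float64(5.94), 42, 0.17, array([0.5239, 0.1339, 0.074 ]), array([0.6269, 0.1446, 0.074 ]))
cover end -1 (np.float64(0.0), 1, 0.0, array([0.6614, 0.1495, 0.074 ]), array([0.6614, 0.1495, 0.074 ]))
cover end 1 (np.float64(-84.16), 60, 0.25, array([0.6676, 0.0607, 0.074 ]), array([0.6566, 0.1686, 0.074 ]))
hpin [0.6426 0.157  0.074 ]
hR [0.6514 0.0675 0.074 ]
```

Cover angle is 5.9° and block angle 7.3°, so the cover lies about 4.2 mm clockwise of the block axis at the pin. The brightness inside the holes suggests the frame is turned the other way, about +6.5 mm. I'll turn the jaws so they close along the swing direction and go over the cover's pin hole.

```bash
echo '[[[0, 0, 0], [0, 0, -0.174], 0.01], [[0, 0, 0], [0, 0, -0.174], 0.01], [[0, 0, 0], [0, 0, -0.174], 0.01], [[0, 0, 0], [0, 0, -0.174], 0.01], [[0, 0, 0], [0, 0, -0.174], 0.01]]' | python3 -m inch 45; echo '[[[-0.0304, 0.0493, 0], [0, 0, 0], 0.01], [[-0.0304, 0.0493, 0], [0, 0, 0], 0.01], [[-0.0304, 0.0493, 0], [0, 0, 0], 0.01], [[-0.0304, 0.0493, 0], [0, 0, 0], 0.01], [[0, 0, 0], [0, 0, 0], 0.01]]' | python3 -m inch
echo '[[[0, 0, 0.04], [0, 0, 0], 0.01], [[0, 0, 0.04], [0, 0, 0], 0.01], [[0, 0, 0.03], [0, 0, 0], 0.01], [[0, 0, 0], [0, 0, 0], 0.01], [[0, 0, 0], [0, 0, 0], 0.01]]' | python3 -m inch
cat > st.py <<'E'
from h import *
import sys
T=T_tool(); s=sensors.observe(); p=T[:3,3]
C0=np.array([.6401,.1604]); S=np.array([-.6,.8]); Rr=np.array([.8,.6]); tip=p-T[:3,2]*0+T[:3,2]*.090
print('t',s['t'],'tcp',p.round(4),'tip s,r mm',((tip[:2]-C0)@S*1e3).round(2),((tip[:2]-C0)@Rr*1e3).round(2),'origin z',(p[2]-.022).round(4),'F s,r,z',np.round([s['contact_force'][:2]@S,s['contact_force'][:2]@Rr,s['contact_force'][2]],1),'yt',T[:3,1].round(3))
E
python3 st.py; python3 -c "
from h import *;print(sensors.observe()['joint_pos'])"; python3 look.py w6
```

```text
t: 9.28
ee_pos: [0.664, -0.0727, 0.298]
tcp_rot: [0.0, -0.321, 0.947, 0.0]
contact_force: [-0.5, 0.1, -0.8]
gripper_width: 0.0147
finger_force: 45.0
t: 9.9
ee_pos: [0.641, 0.1621, 0.2978]
tcp_rot: [0.0, -0.321, 0.947, 0.001]
contact_force: [-0.3, -0.6, -0.9]
gripper_width: 0.0147
finger_force: 45.0
t: 10.52
ee_pos: [0.6431, 0.1564, 0.1895]
tcp_rot: [0.001, -0.318, 0.948, -0.0]
contact_force: [0.7, 0.7, -0.4]
gripper_width: 0.0149
finger_force: 45.0
t 10.525 tcp [0.6431 0.1564 0.1895] tip s,r mm -5.04 0.2 origin z 0.1675 F s,r,z [ 0.2  1.  -0.4] yt [-0.602  0.798 -0.001]
[ 2.21275883e-01  4.78864131e-01  1.40999961e+00 -2.82450390e-05
  1.25015864e+00 -1.99597200e+00]
[0.64329714 0.1564574  0.18999371] [ 1.78380758e-03 -3.17570035e-01  9.48233122e-01 -1.91419330e-04] [ 0.280182   -0.16840815 -1.4107235 ]
```

Run:
```python
from h import *
import pickle
w=pickle.load(open('w6.pkl','rb')); 
for k,P in dict(covhole=[.6426,.157,.074],tip=[.6432,.1564,.0995]).items(): print(k,np.round(proj(w,P),1))
s=grab('scene')
a=cv2.resize(w['image'][120:320,160:340],(540,600),interpolation=cv2.INTER_CUBIC)
u,v=map(int,proj(s,[.6426,.157,.09])); b=cv2.resize(s['image'][v-45:v+30,u-20:u+12],(256,600),interpolation=cv2.INTER_CUBIC); print(u-20,v-45)
cv2.imwrite('pics/w6b.png',np.hstack([a,b])[:,:,::-1])
```

```text
covhole [253.4 194. ]
tip [252.4 201.8]
323 112
```

View pics/w6b.png

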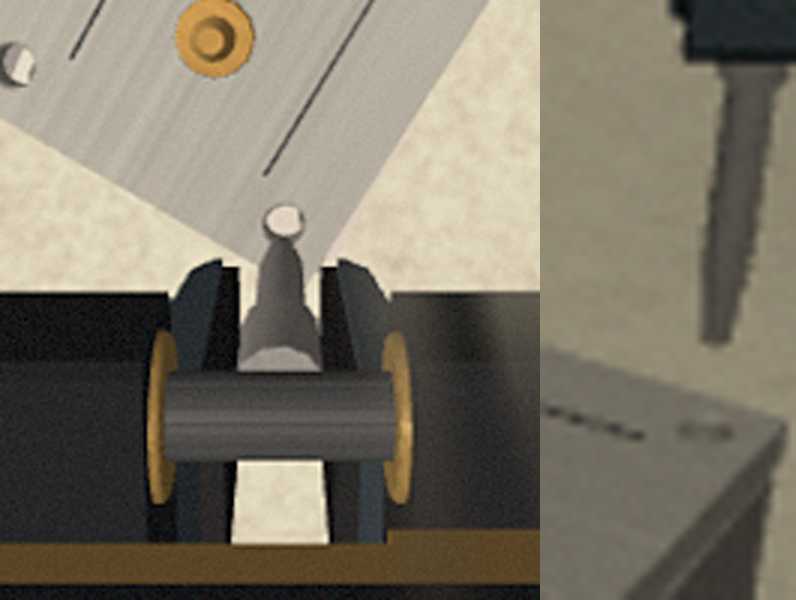

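On the left, the hole is at (285,221) and the tip at (285,240). The jaw-line alignment is good, and the tip is about 1 mm too far along +x_t. The hole is filled with white, so the frame's hole is off to the +s side. I shift 1 mm and go down slowly.

```bash
echo '[[[-0.001, 0, 0.01], [0, 0, 0], 0.01], [[0, 0, 0.009], [0, 0, 0], 0.01], [[0, 0, 0], [0, 0, 0], 0.01]]' | python3 -m inch; python3 st.py; echo '[[[0, 0, 0.003], [0, 0, 0], 0.01], [[0, 0, 0.003], [0, 0, 0], 0.01], [[0, 0, 0.003], [0, 0, 0], 0.01], [[0, 0, 0], [0, 0, 0], 0.01]]' | python3 -m inch; python3 st.py
```

```text
t: 11.0
ee_pos: [0.6423, 0.1567, 0.1676]
tcp_rot: [-0.001, -0.318, 0.948, 0.0]
contact_force: [-0.6, 0.2, -1.7]
gripper_width: 0.0144
finger_force: 45.0
t 11.0 tcp [0.6423 0.1567 0.1676] tip s,r mm -4.24 -0.66 origin z 0.1456 F s,r,z [ 0.5 -0.4 -1.7] yt [-0.602  0.798  0.001]
t: 11.5
ee_pos: [0.6429, 0.1568, 0.1597]
tcp_rot: [-0.0, -0.318, 0.948, 0.0]
contact_force: [0.3, -0.6, -1.1]
gripper_width: 0.0147
finger_force: 45.0
t 11.5 tcp [0.6429 0.1568 0.1597] tip s,r mm -4.53 0.04 origin z 0.1377 F s,r,z [-0.7 -0.1 -1.1] yt [-0.602  0.798  0.   ]
```

```bash
echo '[[[0, 0, 0.002], [0, 0, 0], 0.01], [[0, 0, 0.002], [0, 0, 0], 0.01], [[0, 0, 0.001], [0, 0, 0], 0.01], [[0, 0, 0.001], [0, 0, 0], 0.01], [[0, 0, 0], [0, 0, 0], 0.01]]' | python3 -m inch; python3 st.py; echo '[[[0, 0, 0.001], [0, 0, 0], 0.01], [[0, 0, 0.001], [0, 0, 0], 0.01], [[0, 0, 0], [0, 0, 0], 0.01]]' | python3 -m inch; python3 st.py
```

```text
t: 12.12
ee_pos: [0.643, 0.1568, 0.1539]
tcp_rot: [-0.0, -0.318, 0.948, 0.0]
contact_force: [0.1, -0.7, -0.6]
gripper_width: 0.0146
finger_force: 45.0
t 12.125 tcp [0.643  0.1568 0.1539] tip s,r mm -4.61 0.17 origin z 0.1319 F s,r,z [-0.6 -0.3 -0.6] yt [-0.602  0.798  0.   ]
t: 12.5
ee_pos: [0.6434, 0.157, 0.1528]
tcp_rot: [0.001, -0.317, 0.948, 0.0]
contact_force: [-0.9, 0.1, 4.5]
gripper_width: 0.0148
finger_force: 45.0
t 12.5 tcp [0.6434 0.157  0.1528] tip s,r mm -4.71 0.71 origin z 0.1308 F s,r,z [ 0.6 -0.6  4.5] yt [-0.602  0.798 -0.   ]
```

Light contact at tip height 62 mm, which is the frame's surface. I ease off and slide along +s.

```bash
echo '[[[0, 0, -0.0012], [0, 0, 0], 0.01], [[0, 0.002, 0], [0, 0, 0], 0.01], [[0, 0.002, 0], [0, 0, 0], 0.01], [[0, 0.002, 0], [0, 0, 0], 0.01], [[0, 0, 0], [0, 0, 0], 0.01]]' | python3 -m inch; python3 st.py; echo '[[[0, 0.002, 0], [0, 0, 0], 0.01], [[0, 0.002, 0], [0, 0, 0], 0.01], [[0, 0, 0], [0, 0, 0], 0.01]]' | python3 -m inch; python3 st.py
```

```text
t: 13.12
ee_pos: [0.6392, 0.1618, 0.1529]
tcp_rot: [-0.0, -0.318, 0.948, 0.0]
contact_force: [0.6, -0.5, -0.2]
gripper_width: 0.0149
finger_force: 45.0
t 13.125 tcp [0.6392 0.1618 0.1529] tip s,r mm 1.68 0.11 origin z 0.1309 F s,r,z [-0.8  0.2 -0.2] yt [-0.602  0.798  0.   ]
t: 13.5
ee_pos: [0.6367, 0.165, 0.153]
tcp_rot: [-0.0, -0.318, 0.948, 0.0]
contact_force: [0.7, 0.2, -0.6]
gripper_width: 0.0147
finger_force: 45.0
t 13.5 tcp [0.6367 0.165  0.153 ] tip s,r mm 5.78 0.08 origin z 0.131 F s,r,z [-0.3  0.7 -0.6] yt [-0.602  0.798  0.   ]
```

```bash
echo '[[[0, 0, 0.001], [0, 0, 0], 0.01], [[0, 0, 0.001], [0, 0, 0], 0.01], [[0, 0, 0], [0, 0, 0], 0.01]]' | python3 -m inch; python3 st.py;  python3 -c "
from h import *
d=grab('scene'); u,v=map(int,proj(d,[.62,.15,.1])); b=cv2.resize(d['image'][v-55:v+45,u-60:u+40],(600,600),interpolation=cv2.INTER_CUBIC); cv2.imwrite('pics/s3.png',b[:,:,::-1])"
```

```text
t: 13.88
ee_pos: [0.6369, 0.1648, 0.151]
tcp_rot: [-0.0, -0.317, 0.948, 0.0]
contact_force: [0.9, -0.2, -1.2]
gripper_width: 0.0147
finger_force: 45.0
t 13.875 tcp [0.6369 0.1648 0.151 ] tip s,r mm 5.45 0.11 origin z 0.129 F s,r,z [-0.7  0.6 -1.2] yt [-0.602  0.798  0.   ]
```

View pics/s3.png

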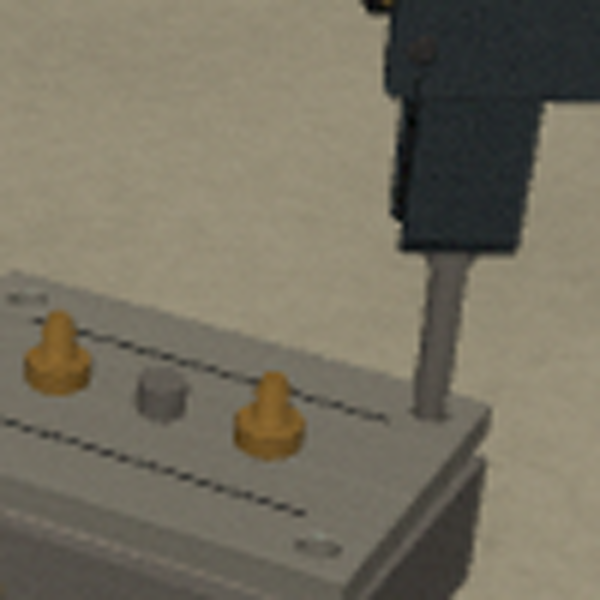

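The pin is inside the cover hole at (432,410) and the cover has swung. The tip is now at 61 mm without load, so it has entered the frame's hole. I continue down.

```bash
echo '[[[0, 0, 0.001], [0, 0, 0], 0.01], [[0, 0, 0.001], [0, 0, 0], 0.01], [[0, 0, 0], [0, 0, 0], 0.01]]' | python3 -m inch; python3 st.py; echo '[[[0, 0, 0.001], [0, 0, 0], 0.01], [[0, 0, 0.0005], [0, 0, 0], 0.01], [[0, 0, 0], [0, 0, 0], 0.01]]' | python3 -m inch; python3 st.py
```

```text
t: 14.3
ee_pos: [0.6371, 0.1648, 0.1491]
tcp_rot: [0.0, -0.317, 0.948, -0.0]
contact_force: [0.5, -1.2, -0.8]
gripper_width: 0.0147
finger_force: 45.0
t 14.3 tcp [0.6371 0.1648 0.1491] tip s,r mm 5.3 0.2 origin z 0.1271 F s,r,z [-1.2 -0.3 -0.8] yt [-0.602  0.798 -0.   ]
t: 14.68
ee_pos: [0.6371, 0.1647, 0.1477]
tcp_rot: [0.0, -0.318, 0.948, -0.0]
contact_force: [1.2, 0.6, -0.5]
gripper_width: 0.0146
finger_force: 45.0
t 14.675 tcp [0.6371 0.1647 0.1477] tip s,r mm 5.22 0.24 origin z 0.1257 F s,r,z [-0.3  1.3 -0.5] yt [-0.602  0.798 -0.   ]
```

```bash
echo '[[[0, -0.002, 0], [0, 0, 0], 0.01], [[0, -0.0018, 0], [0, 0, 0], 0.01], [[0, -0.0015, 0], [0, 0, 0], 0.01], [[0, 0, 0], [0, 0, 0], 0.01]]' | python3 -m inch; python3 st.py; echo '[[[0, 0, 0.001], [0, 0, 0], 0.01], [[0, 0, 0.001], [0, 0, 0], 0.01], [[0, 0, 0], [0, 0, 0], 0.01]]' | python3 -m inch; python3 st.py
```

```text
t: 15.18
ee_pos: [0.6401, 0.1606, 0.1476]
tcp_rot: [-0.0, -0.317, 0.948, 0.0]
contact_force: [-0.7, 1.1, -0.9]
gripper_width: 0.0147
finger_force: 45.0
t 15.175 tcp [0.6401 0.1606 0.1476] tip s,r mm 0.19 0.11 origin z 0.1256 F s,r,z [ 1.3  0.1 -0.9] yt [-0.602  0.798  0.   ]
t: 15.55
ee_pos: [0.6402, 0.1607, 0.1455]
tcp_rot: [-0.0, -0.318, 0.948, 0.0]
contact_force: [-0.5, 1.7, -0.6]
gripper_width: 0.0143
finger_force: 45.0
t 15.55 tcp [0.6402 0.1607 0.1455] tip s,r mm 0.2 0.21 origin z 0.1235 F s,r,z [ 1.7  0.6 -0.6] yt [-0.602  0.798  0.   ]
```

```bash
echo '[[[0, 0, 0.001], [0, 0, 0], 0.01], [[0, 0, 0.0015], [0, 0, 0], 0.01], [[0, 0, 0.0015], [0, 0, 0], 0.01], [[0, 0, 0], [0, 0, 0], 0.01]]' | python3 -m inch; python3 st.py; echo '[[[0, 0, 0.0015], [0, 0, 0], 0.01], [[0, 0, 0.0015], [0, 0, 0], 0.01], [[0, 0, 0.001], [0, 0, 0], 0.01], [[0, 0, 0], [0, 0, 0], 0.01]]' | python3 -m inch; python3 st.py
```

```text
t: 16.05
ee_pos: [0.6402, 0.1606, 0.1415]
tcp_rot: [0.0, -0.318, 0.948, 0.0]
contact_force: [-0.8, 1.5, 0.8]
gripper_width: 0.0147
finger_force: 45.0
t 16.05 tcp [0.6402 0.1606 0.1415] tip s,r mm 0.11 0.25 origin z 0.1195 F s,r,z [1.7 0.2 0.8] yt [-0.602  0.798  0.   ]
t: 16.55
ee_pos: [0.6402, 0.1606, 0.1375]
tcp_rot: [-0.0, -0.318, 0.948, -0.0]
contact_force: [-0.5, 1.4, -0.0]
gripper_width: 0.0147
finger_force: 45.0
t 16.55 tcp [0.6402 0.1606 0.1375] tip s,r mm 0.06 0.2 origin z 0.1155 F s,r,z [ 1.5  0.4 -0. ] yt [-0.602  0.798 -0.   ]
```

```bash
echo '[[[0, 0, 0.002], [0, 0, 0], 0.01], [[0, 0, 0.002], [0, 0, 0], 0.01], [[0, 0, 0.002], [0, 0, 0], 0.01], [[0, 0, 0], [0, 0, 0], 0.01]]' | python3 -m inch; python3 st.py; echo '[[[0, 0, 0.002], [0, 0, 0], 0.01], [[0, 0, 0.002], [0, 0, 0], 0.01], [[0, 0, 0.002], [0, 0, 0], 0.01], [[0, 0, 0], [0, 0, 0], 0.01]]' | python3 -m inch; python3 st.py
```

```text
t: 17.05
ee_pos: [0.6402, 0.1605, 0.1313]
tcp_rot: [-0.0, -0.318, 0.948, -0.0]
contact_force: [-0.9, 0.8, -0.8]
gripper_width: 0.0148
finger_force: 45.0
t 17.05 tcp [0.6402 0.1605 0.1313] tip s,r mm 0.03 0.08 origin z 0.1093 F s,r,z [ 1.2 -0.3 -0.8] yt [-0.602  0.798 -0.   ]
t: 17.55
ee_pos: [0.6402, 0.1605, 0.1252]
tcp_rot: [-0.0, -0.318, 0.948, -0.0]
contact_force: [-0.7, 1.5, -1.8]
gripper_width: 0.0148
finger_force: 45.0
t 17.55 tcp [0.6402 0.1605 0.1252] tip s,r mm -0.02 0.07 origin z 0.1032 F s,r,z [ 1.6  0.4 -1.8] yt [-0.602  0.798 -0.   ]
```

```bash
echo '[[[0, 0, 0.002], [0, 0, 0], 0.01], [[0, 0, 0.002], [0, 0, 0], 0.01], [[0, 0, 0.002], [0, 0, 0], 0.01], [[0, 0, 0], [0, 0, 0], 0.01]]' | python3 -m inch; python3 st.py; echo '[[[0, 0, 0.002], [0, 0, 0], 0.01], [[0, 0, 0.002], [0, 0, 0], 0.01], [[0, 0, 0.002], [0, 0, 0], 0.01], [[0, 0, 0], [0, 0, 0], 0.01]]' | python3 -m inch; python3 st.py
```

```text
t: 18.05
ee_pos: [0.6402, 0.1605, 0.1193]
tcp_rot: [-0.0, -0.318, 0.948, 0.0]
contact_force: [-0.5, 1.3, -0.6]
gripper_width: 0.0148
finger_force: 45.0
t 18.05 tcp [0.6402 0.1605 0.1193] tip s,r mm 0.05 0.15 origin z 0.0973 F s,r,z [ 1.3  0.3 -0.6] yt [-0.602  0.798  0.   ]
t: 18.55
ee_pos: [0.6402, 0.1606, 0.1133]
tcp_rot: [-0.0, -0.318, 0.948, 0.0]
contact_force: [-0.3, 1.7, -0.6]
gripper_width: 0.0148
finger_force: 45.0
t 18.55 tcp [0.6402 0.1606 0.1133] tip s,r mm 0.12 0.18 origin z 0.0913 F s,r,z [ 1.6  0.8 -0.6] yt [-0.602  0.798  0.   ]
```

```bash
echo '[[[0, 0, 0.0025], [0, 0, 0], 0.01], [[0, 0, 0.0025], [0, 0, 0], 0.01], [[0, 0, 0.0025], [0, 0, 0], 0.01], [[0, 0, 0], [0, 0, 0], 0.01]]' | python3 -m inch; python3 st.py; echo '[[[0, 0, 0.0025], [0, 0, 0], 0.01], [[0, 0, 0.0025], [0, 0, 0], 0.01], [[0, 0, 0.0015], [0, 0, 0], 0.01], [[0, 0, 0], [0, 0, 0], 0.01]]' | python3 -m inch; python3 st.py;  echo '[[[0, 0, 0.001], [0, 0, 0], 0.01], [[0, 0, 0.0005], [0, 0, 0], 0.01], [[0, 0, 0], [0, 0, 0], 0.01]]' | python3 -m inch; python3 st.py
```

```text
t: 19.05
ee_pos: [0.6402, 0.1607, 0.1058]
tcp_rot: [-0.0, -0.318, 0.948, 0.0]
contact_force: [1.1, 2.7, -1.5]
gripper_width: 0.0147
finger_force: 45.0
t 19.05 tcp [0.6402 0.1607 0.1058] tip s,r mm 0.2 0.2 origin z 0.0838 F s,r,z [ 1.5  2.5 -1.5] yt [-0.602  0.798  0.   ]
t: 19.55
ee_pos: [0.6402, 0.1607, 0.0994]
tcp_rot: [0.0, -0.317, 0.948, 0.0]
contact_force: [1.4, 3.2, -0.4]
gripper_width: 0.0147
finger_force: 45.0
t 19.55 tcp [0.6402 0.1607 0.0994] tip s,r mm 0.23 0.32 origin z 0.0774 F s,r,z [ 1.7  3.  -0.4] yt [-0.602  0.798  0.   ]
t: 19.92
ee_pos: [0.6403, 0.1608, 0.0982]
tcp_rot: [0.0, -0.318, 0.948, 0.0]
contact_force: [-0.2, 3.9, 0.5]
gripper_width: 0.015
finger_force: 45.0
t 19.925 tcp [0.6403 0.1608 0.0982] tip s,r mm 0.19 0.39 origin z 0.0762 F s,r,z [3.3 2.2 0.5] yt [-0.602  0.798  0.   ]
```

```bash
echo '[[[0, 0, 0.0007], [0, 0, 0], 0.01], [[0, 0, 0.0007], [0, 0, 0], 0.01], [[0, 0, 0], [0, 0, 0], 0.01]]' | python3 -m inch; python3 st.py; echo '[[[0, 0, 0.0005], [0, 0, 0], 0.01], [[0, 0, 0], [0, 0, 0], 0.01]]' | python3 -m inch; python3 st.py
```

```text
t: 20.3
ee_pos: [0.6403, 0.1607, 0.097]
tcp_rot: [0.0, -0.317, 0.948, 0.0]
contact_force: [-0.8, 4.2, 1.9]
gripper_width: 0.0147
finger_force: 45.0
t 20.3 tcp [0.6403 0.1607 0.097 ] tip s,r mm 0.17 0.39 origin z 0.075 F s,r,z [3.8 1.9 1.9] yt [-0.602  0.798  0.   ]
t: 20.55
ee_pos: [0.6404, 0.1608, 0.097]
tcp_rot: [0.0, -0.317, 0.948, 0.0]
contact_force: [-1.5, 4.2, 5.4]
gripper_width: 0.0147
finger_force: 45.0
t 20.55 tcp [0.6404 0.1608 0.097 ] tip s,r mm 0.13 0.52 origin z 0.075 F s,r,z [4.2 1.3 5.4] yt [-0.602  0.798 -0.   ]
```

Contact of 5.4 N at TCP 97 mm puts the head at about 74 mm, which is home. I let go and rise.

```bash
echo '[[[0, 0, 0.0003], [0, 0, 0], 0.01], [[0, 0, 0], [0, 0, 0], 0.01]]' | python3 -m inch; python3 st.py; echo '[[[0, 0, 0], [0, 0, 0], 0.035], [[0, 0, 0], [0, 0, 0], 0.035], [[0, 0, 0], [0, 0, 0], 0.04]]' | python3 -m inch ; echo '[[[0, 0, -0.01], [0, 0, 0], 0.04], [[0, 0, -0.05], [0, 0, 0], 0.04], [[0, 0, -0.06], [0, 0, 0], 0.04], [[-0.03, -0.02, -0.02], [0, 0, 0], 0.04], [[0, 0, 0], [0, 0, 0], 0.04]]' | python3 -m inch;echo '[[[0, 0, 0], [0, 0, 0], 0.04]]' | python3 -m inch; python3 st.py; python3 look.py w7 pin fitted_bolt cover
```

```text
t: 20.8
ee_pos: [0.6404, 0.1608, 0.0969]
tcp_rot: [0.001, -0.317, 0.948, 0.0]
contact_force: [-2.0, 4.3, 7.2]
gripper_width: 0.0148
finger_force: 45.0
t 20.8 tcp [0.6404 0.1608 0.0969] tip s,r mm 0.11 0.56 origin z 0.0749 F s,r,z [4.6 1.  7.2] yt [-0.602  0.798 -0.   ]
t: 21.18
ee_pos: [0.6399, 0.1598, 0.0953]
tcp_rot: [-0.001, -0.317, 0.948, -0.0]
contact_force: [-0.5, -0.7, 0.3]
gripper_width: 0.0393
finger_force: 0.0
t: 21.8
ee_pos: [0.6787, 0.1627, 0.2387]
tcp_rot: [0.003, -0.317, 0.948, -0.001]
contact_force: [-0.6, 0.4, -0.2]
gripper_width: 0.0402
finger_force: 0.0
t: 21.92
ee_pos: [0.6753, 0.1624, 0.2351]
tcp_rot: [-0.001, -0.317, 0.948, 0.0]
contact_force: [0.2, -0.7, -0.3]
gripper_width: 0.0402
finger_force: 0.0
t 21.925 tcp [0.6753 0.1624 0.2351] tip s,r mm -19.4 29.19 origin z 0.2131 F s,r,z [-0.6 -0.3 -0.3] yt [-0.602  0.798  0.001]
[0.67498776 0.16241003 0.23474841] [-1.54798377e-03 -3.17501117e-01  9.48256619e-01  1.70271165e-04] [0.00782271 0.06693805 0.42616162]
pin 0.72 [264.7 148.5 285.7 169.3] 273.8 157.6
pin 0.34 [176.7   0.  378.6 172.6] 270.7 71.4
cover 0.84 [173.3   0.7 380.  175.7] 270.7 71.4
cover 0.5 [178.9   0.  358.2 116.2] 212.1 48.2
```

```bash
cat > holes.py <<'E'
from h import *
import pickle,sys
w=pickle.load(open(sys.argv[1]+'.pkl','rb')); g=cv2.cvtColor(w['image'],cv2.COLOR_RGB2GRAY)
for nm,P in [('R',[.6515,.0711,.074]),('L',[.4913,.1414,.074])]:
    u,v=proj(w,P); print(nm,'pred',round(u,1),round(v,1))
    if not(14<u<498 and 14<v<370): continue
    a,b=int(u)-14,int(v)-14; c=cv2.resize(g[b:b+29,a:a+29],None,fx=8,fy=8,interpolation=cv2.INTER_CUBIC)
    m=(c<np.median(c)*.72).astype(np.uint8); n,l,st,ce=cv2.connectedComponentsWithStats(m)
    for i in range(1,n):
        if 400<st[i,4]<20000:
            cc=(ce[i]+.5)/8-.5; print('  blob',(cc+[a,b]).round(1),'wh',(st[i,2:4]/8).round(1),atz(w,cc[0]+a,cc[1]+b,.074).round(4))
E
python3 holes.py w7
python3 - <<'E'
from h import *
import pickle
w=pickle.load(open('w7.pkl','rb')); g=cv2.cvtColor(w['image'],cv2.COLOR_RGB2GRAY)
u,v=map(int,proj(w,[.6515,.0711,.074])); print(u-9,v-9); print(g[v-9:v+10,u-9:u+10])
print('pin head', atz(w,275.2,158.9,.102))
E
```

```text
R pred 191.5 108.9
  blob [192.  108.9] wh [13.4 13.5] [0.6512 0.0714 0.074 ]
L pred 356.3 10.7
182 99
[[188 187 184 181 176 178 178 178 175 176 181 181 176 177 184 179 178 177
  183]
 [191 188 178 180 179 180 182 179 182 179 180 184 183 183 183 178 177 180
  180]
 [190 184 177 178 177 181 181 181 175 180 174 171 181 186 181 177 178 179
  179]
 [188 179 183 177 180 177 179 173 152 138 135 134 158 180 178 179 180 180
  180]
 [183 180 180 179 183 178 149 117 100 100  99 103 131 152 163 176 182 181
  179]
 [181 179 178 183 178 139 104  88  83 106 114 118 120 109 125 164 181 180
  186]
 [176 178 181 185 153 113  77  75 103 129 108  97  80  69  48 132 171 185
  185]
 [176 176 183 171 127  83  75  92 130 114  86  63  54  63  56  68 143 184
  187]
 [177 181 188 170 119  76  73 115 122  93  65  63  68  64  61  57  96 166
  185]
 [181 181 185 146 100  80  83 129 114  76  63  65  65  62  65  58  92 172
  186]
 [177 179 180 149 100  75  84 125 113  71  56  64  64  65  68  56  71 167
  184]
 [181 180 183 162 113  79  80 125 111  67  64  68  66  60  65  56  83 170
  182]
 [178 176 182 167 127  89  72 119 119  82  66  65  66  66  64  55 117 175
  181]
 [179 175 179 187 146 103  81  90 121 103  68  62  71  66  61  62 145 179
  177]
 [178 180 181 185 174 132  96  73 112 110  79  64  66  58  57  96 169 179
  175]
 [174 176 183 181 183 168 135  94  86 111 109  78  54  67  96 150 176 180
  175]
 [178 180 177 180 183 188 171 145 119 103 128 127 106 128 174 185 176 174
  175]
 [178 181 178 180 181 189 188 182 166 161 163 169 179 184 184 182 177 176
  175]
 [180 179 181 181 181 185 179 179 186 186 185 182 186 187 182 180 175 174
  174]]
pin head [0.6393928  0.16153054 0.102     ]
```

Hole R is now fully dark, so the frame and block are aligned, at (0.6512, 0.0714). Next I get the nearer bolt, keeping the same yaw.

```bash
echo '[[[0.0458, -0.031, 0.006], [0, 0, 0], 0.04], [[0.0458, -0.031, 0.006], [0, 0, 0], 0.04], [[0.0458, -0.031, 0.006], [0, 0, 0], 0.04], [[0.0458, -0.031, 0.006], [0, 0, 0], 0.04], [[0.0458, -0.031, 0.006], [0, 0, 0], 0.04]]' | python3 -m inch; echo '[[[0.0458, -0.031, 0.005], [0, 0, 0], 0.04], [[0, 0, 0], [0, 0, 0], 0.04], [[0, 0, 0], [0, 0, 0], 0.04]]' | python3 -m inch
python3 look.py w8 bolt_1 pin
python3 - <<'E'
from h import *
import pickle
w=pickle.load(open('w8.pkl','rb')); T=T_tool()
for k,P in dict(bA=[.5193,-.188,.088],bB=[.5775,-.2011,.088],gr1=[.5345,-.1,.06]).items(): print(k,np.round(proj(w,P),1),(np.linalg.inv(T)@np.append(P,1)).round(4)[:3])
E
```

```text
t: 22.75
ee_pos: [0.5854, -0.1003, 0.2055]
tcp_rot: [-0.0, -0.318, 0.948, 0.0]
contact_force: [-0.0, -0.5, -0.3]
gripper_width: 0.04
finger_force: 0.0
t: 23.12
ee_pos: [0.5687, -0.1509, 0.2009]
tcp_rot: [0.0, -0.317, 0.948, 0.0]
contact_force: [0.6, 0.3, 1.3]
gripper_width: 0.04
finger_force: 0.0
[ 0.56896224 -0.15044716  0.20093154] [ 1.38419292e-04 -3.17809781e-01  9.48154447e-01  2.61960172e-04] [ 0.29192292 -0.14962572 -0.85855611]
bolt_1 0.87 [186.9 155.7 212.8 184.4] 199.5 168.9
bolt_1 0.87 [305.9 176.8 329.8 204.5] 317.4 189.7
bolt_1 0.71 [237.7 109.  271.7 138.8] 251.8 122.8
bolt_1 0.7 [146.9  57.7 182.4  89.9] 162.6 75.1
bA [252.4 122.5] [ 0.0628 -0.0002  0.113 ]
bB [199.3 168.8] [ 0.0243 -0.0457  0.113 ]
gr1 [316.2 191.3] [-0.0024  0.0608  0.141 ]
```

```bash
echo '[[[0.032, 0, 0], [0, 0, 0], 0.04], [[0.031, 0, 0.01], [0, 0, 0], 0.04], [[0, 0, 0.04], [0, 0, 0], 0.04], [[0, 0, 0.04], [0, 0, 0], 0.04], [[0, 0, 0.018], [0, 0, 0], 0.04]]' | python3 -m inch; echo '[[[0, 0, 0.003], [0, 0, 0], 0.04], [[0, 0, 0], [0, 0, 0], 0.04]]' | python3 -m inch; python3 st.py; echo '[[[0, 0, 0], [0, 0, 0], 0.015], [[0, 0, 0], [0, 0, 0], 0.015], [[0, 0, 0], [0, 0, 0], 0.015], [[0, 0, 0], [0, 0, 0], 0.015]]' | python3 -m inch 30; python3 st.py
```

```text
t: 23.9
ee_pos: [0.5196, -0.1827, 0.0907]
tcp_rot: [-0.004, -0.314, 0.949, -0.003]
contact_force: [0.4, -0.4, 0.4]
gripper_width: 0.0405
finger_force: 0.0
t: 24.15
ee_pos: [0.5211, -0.1839, 0.0904]
tcp_rot: [-0.003, -0.313, 0.95, -0.004]
contact_force: [-0.7, -0.4, -0.9]
gripper_width: 0.0397
finger_force: 0.0
t 24.15 tcp [ 0.5211 -0.1839  0.0904] tip s,r mm -204.61 -302.41 origin z 0.0684 F s,r,z [ 0.1 -0.8 -0.9] yt [-0.595  0.803 -0.006]
t: 24.65
ee_pos: [0.5214, -0.1848, 0.0908]
tcp_rot: [-0.002, -0.313, 0.95, -0.005]
contact_force: [1.9, -1.1, 4.6]
gripper_width: 0.0205
finger_force: 30.0
t 24.65 tcp [ 0.5214 -0.1848  0.0908] tip s,r mm -205.64 -302.7 origin z 0.0688 F s,r,z [-2.1  0.8  4.6] yt [-0.594  0.804 -0.008]
```

The grip is on, but joint 6 hit its range limit. The TCP stopped about 3.6 mm short, so the bolt sits 3.6 mm ahead along x_t, which I'll allow for. I lift, turn away from the limit and go over the right hole.

```bash
echo '[[[0, 0, -0.01], [0, 0, 0], 0.01], [[0, 0, -0.04], [0, 0, 0], 0.01], [[0, 0, -0.05], [0, 0, 0], 0.01], [[0, 0, 0], [0, 0, 0.175], 0.01], [[0, 0, 0], [0, 0, 0.175], 0.01]]' | python3 -m inch 40; echo '[[[-0.0405, 0.0414, 0], [0, 0, 0], 0.01], [[-0.0405, 0.0414, 0], [0, 0, 0], 0.01], [[-0.0405, 0.0414, 0], [0, 0, 0], 0.01], [[-0.0405, 0.0414, 0], [0, 0, 0], 0.01], [[-0.0405, 0.0414, 0], [0, 0, 0], 0.01]]' | python3 -m inch; echo '[[[0, 0, 0], [0, 0, 0], 0.01], [[0, 0, 0], [0, 0, 0], 0.01], [[0, 0, 0], [0, 0, 0], 0.01]]' | python3 -m inch
python3 look.py w9
cat > rel.py <<'E'
from h import *
import pickle,sys
# tool-frame position of held bolt tip vs hole, predicted px
w=pickle.load(open(sys.argv[1]+'.pkl','rb')); T=w['E']; 
H=np.array([float(x) for x in sys.argv[2:4]]+[.074]); off=float(sys.argv[4])
Tt=T_tool(); tip=(Tt@np.array([off,0,.018+.05,1]))[:3]
print('rot',R.from_matrix(Tt[:3,:3]).as_rotvec().round(3),'yt',Tt[:3,:3].round(3)[:,1],'joints',np.round(sensors.observe()['joint_pos'],2))
print('tip',tip.round(4),'hole-tip in tool',(Tt[:3,:3].T@(H-tip)).round(4)); print('px hole',np.round(proj(w,H),1),'tip',np.round(proj(w,tip),1))
E
python3 rel.py w9 .6512 .0714 .0036
```

```text
t: 25.28
ee_pos: [0.5195, -0.1828, 0.1905]
tcp_rot: [-0.003, -0.14, 0.99, -0.004]
contact_force: [0.4, -0.2, -1.0]
gripper_width: 0.0204
finger_force: 40.0
t: 25.9
ee_pos: [0.6557, 0.0741, 0.1868]
tcp_rot: [-0.004, -0.143, 0.99, -0.004]
contact_force: [0.7, 0.3, -1.1]
gripper_width: 0.0205
finger_force: 40.0
t: 26.28
ee_pos: [0.6554, 0.0711, 0.1871]
tcp_rot: [-0.003, -0.142, 0.99, -0.004]
contact_force: [-0.4, 0.3, -0.5]
gripper_width: 0.0203
finger_force: 40.0
[0.65562291 0.07106446 0.18726456] [-0.00269713 -0.14200294  0.98985316 -0.00431318] [-0.2327215  -0.89232333 -0.54183372]
rot [ 0.445 -3.104  0.014] yt [-0.281  0.96  -0.008] joints [ 0.09  0.48  1.41 -0.01  1.25 -1.76]
tip [0.6519 0.0694 0.1193] hole-tip in tool [-0.0002  0.0024  0.0453]
px hole [255.5 191.5] tip [252.7 205.6]
```

Run:
```python
from h import *
import pickle
w=pickle.load(open('w9.pkl','rb')); g=cv2.cvtColor(w['image'],cv2.COLOR_RGB2GRAY)
print(g[176:226:1,236:276:2])
```

```text
[[214 218 219 178 189 178 178 177 180 176 182 179 177 176 182 178 174 174
  185 102]
 [213 218 210 178 186 181 179 176 177 182 179 175 182 178 182 178 176 175
  187 132]
 [213 217 207 179 188 180 180 178 180 178 183 177 180 177 181 175 175 177
  165 141]
 [213 212 198 183 184 178 179 175 178 178 180 176 179 180 183 177 179 179
  159 163]
 [213 213 193 183 183 180 183 179 176 176 183 172 177 181 186 173 176 182
  129 166]
 [213 214 194 183 183 176 179 174 179 180 182 177 180 181 183 178 174 178
  127 167]
 [214 214 189 187 183 178 179 174 182 179 184 179 177 180 183 173 173 180
  120 171]
 [215 213 185 184 181 178 179 176 178 177 182 179 177 183 182 171 173 180
  141 181]
 [216 213 185 184 182 179 179 182 176 149 157 168 183 183 181 177 178 179
  178 181]
 [214 208 182 189 183 179 179 175 129  93  77 114 178 187 182 176 173 179
  180 184]
 [211 212 177 185 180 179 180 155  92  60  69  72 148 183 178 175 172 181
  178 180]
 [214 217 179 188 179 177 181 115  63  67  67  76  93 185 177 177 180 181
  182 181]
 [217 217 177 189 178 178 165  99  59  72  72  74  81 168 179 174 175 180
  178 
[... 2450 characters left out ...]
 227 228
   70  37]
 [227  88  28  96  38  69  77  71  67  78  70  69  71  53  46  45 179 232
   70  33]
 [202  67  44  93  60  73  84  86 104 122  99  79  66  63  47  61  86 235
   72  31]
 [150  65  38  87  89 100 118 134 157 151 158 122  95  69  59  66  22 228
   70  34]
 [ 71  67  45  93 126 152 153 151 150 146 149 156 148  96  80  63  24 194
   73  32]
 [ 59  65  67 118 155 147 151 149 145 146 146 151 152 148 117  66  31 105
   73  21]
 [ 72  74  95 149 154 148 147 148 148 143 147 146 145 150 154  96  45  39
   45  36]
 [ 72  93 123 151 147 144 146 145 142 147 149 143 146 148 145 137  69  52
   27  33]
 [ 87 112 154 151 144 143 147 147 147 141 149 144 148 147 143 154  95  63
   33  35]]
```

The hole is at (255.3,191.2) and the tip at (252.6,~205), as predicted. I correct 2.4 mm along y and go down.

```bash
echo '[[[0, 0.0024, 0.015], [0, 0, 0], 0.01], [[0, 0, 0.02], [0, 0, 0], 0.01], [[0, 0, 0.004], [0, 0, 0], 0.01], [[0, 0, 0], [0, 0, 0], 0.01], [[0, 0, 0], [0, 0, 0], 0.01]]' | python3 -m inch; python3 look.py w10;python3 rel.py w10 .6512 .0714 .0036; echo '[[[0, 0, 0.0025], [0, 0, 0], 0.01], [[0, 0, 0.0025], [0, 0, 0], 0.01], [[0, 0, 0.0025], [0, 0, 0], 0.01], [[0, 0, 0.001], [0, 0, 0], 0.01], [[0, 0, 0], [0, 0, 0], 0.01]]' | python3 -m inch
```

```text
t: 26.95
ee_pos: [0.656, 0.0743, 0.1488]
tcp_rot: [-0.002, -0.143, 0.99, -0.004]
contact_force: [0.3, -0.1, -0.5]
gripper_width: 0.0205
finger_force: 40.0
[0.6559659  0.07436079 0.14884082] [-0.00154729 -0.14277008  0.98974546 -0.00426942] [ 0.01557248 -0.03901415 -0.05069326]
rot [ 0.448 -3.106  0.013] yt [-0.283  0.959 -0.008] joints [ 0.1   0.51  1.47 -0.01  1.17 -1.75]
tip [0.6524 0.0727 0.0809] hole-tip in tool [ 0.0015 -0.0009  0.0069]
px hole [251.8 200.9] tip [253.  205.3]
t: 27.62
ee_pos: [0.6554, 0.0743, 0.1394]
tcp_rot: [-0.002, -0.143, 0.99, -0.004]
contact_force: [-0.7, 0.6, -0.5]
gripper_width: 0.0201
finger_force: 40.0
```

```bash
echo '[[[0.0006, -0.0004, 0.002], [0, 0, 0], 0.01], [[0, 0, 0.0025], [0, 0, 0], 0.01], [[0, 0, 0.0025], [0, 0, 0], 0.01], [[0, 0, 0.0025], [0, 0, 0], 0.01], [[0, 0, 0], [0, 0, 0], 0.01]]' | python3 -m inch; echo '[[[0, 0, 0.0025], [0, 0, 0], 0.01], [[0, 0, 0.0025], [0, 0, 0], 0.01], [[0, 0, 0.0025], [0, 0, 0], 0.01], [[0, 0, 0.0025], [0, 0, 0], 0.01], [[0, 0, 0], [0, 0, 0], 0.01]]' | python3 -m inch
```

```text
t: 28.25
ee_pos: [0.6549, 0.0736, 0.1297]
tcp_rot: [-0.002, -0.143, 0.99, -0.004]
contact_force: [0.9, 0.3, -1.2]
gripper_width: 0.0203
finger_force: 40.0
t: 28.88
ee_pos: [0.6548, 0.0736, 0.1197]
tcp_rot: [-0.003, -0.143, 0.99, -0.004]
contact_force: [-0.2, 0.4, -0.9]
gripper_width: 0.0202
finger_force: 40.0
```

```bash
echo '[[[0, 0, 0.003], [0, 0, 0], 0.01], [[0, 0, 0.003], [0, 0, 0], 0.01], [[0, 0, 0.003], [0, 0, 0], 0.01], [[0, 0, 0.003], [0, 0, 0], 0.01], [[0, 0, 0], [0, 0, 0], 0.01]]' | python3 -m inch; echo '[[[0, 0, 0.003], [0, 0, 0], 0.01], [[0, 0, 0.003], [0, 0, 0], 0.01], [[0, 0, 0.003], [0, 0, 0], 0.01], [[0, 0, 0.002], [0, 0, 0], 0.01], [[0, 0, 0], [0, 0, 0], 0.01]]' | python3 -m inch; echo '[[[0, 0, 0.001], [0, 0, 0], 0.01], [[0, 0, 0.001], [0, 0, 0], 0.01], [[0, 0, 0], [0, 0, 0], 0.01]]' | python3 -m inch
```

```text
t: 29.5
ee_pos: [0.6548, 0.0735, 0.1076]
tcp_rot: [-0.003, -0.143, 0.99, -0.004]
contact_force: [-1.1, 0.6, -1.3]
gripper_width: 0.0207
finger_force: 40.0
t: 30.12
ee_pos: [0.6548, 0.0733, 0.0967]
tcp_rot: [-0.002, -0.143, 0.99, -0.004]
contact_force: [-0.7, 2.2, -1.1]
gripper_width: 0.0204
finger_force: 40.0
t: 30.5
ee_pos: [0.6549, 0.0733, 0.095]
tcp_rot: [-0.002, -0.143, 0.99, -0.004]
contact_force: [-1.0, 1.3, -0.0]
gripper_width: 0.0205
finger_force: 40.0
```

```bash
echo '[[[0, 0, 0.001], [0, 0, 0], 0.01], [[0, 0, 0.0005], [0, 0, 0], 0.01], [[0, 0, 0], [0, 0, 0], 0.01]]' | python3 -m inch; echo '[[[0, 0, 0.0006], [0, 0, 0], 0.01], [[0, 0, 0], [0, 0, 0], 0.01]]' | python3 -m inch;  echo '[[[0, 0, 0.0004], [0, 0, 0], 0.01], [[0, 0, 0], [0, 0, 0], 0.01]]' | python3 -m inch
```

```text
t: 30.88
ee_pos: [0.6549, 0.0733, 0.0935]
tcp_rot: [-0.002, -0.143, 0.99, -0.004]
contact_force: [-0.9, 1.9, -0.5]
gripper_width: 0.0206
finger_force: 40.0
t: 31.12
ee_pos: [0.655, 0.0733, 0.0931]
tcp_rot: [-0.002, -0.143, 0.99, -0.004]
contact_force: [-0.4, 2.9, 0.7]
gripper_width: 0.0206
finger_force: 40.0
t: 31.38
ee_pos: [0.655, 0.0733, 0.093]
tcp_rot: [-0.002, -0.143, 0.99, -0.004]
contact_force: [-0.5, 2.5, 3.8]
gripper_width: 0.0204
finger_force: 40.0
```

Contact of 3.8 N at 93 mm means the first bolt is home. I let go, rise, turn and view the second bolt.

```bash
echo '[[[0, 0, 0], [0, 0, 0], 0.035], [[0, 0, 0], [0, 0, 0], 0.04], [[0, 0, 0], [0, 0, 0], 0.04]]' | python3 -m inch; echo '[[[0, 0, -0.01], [0, 0, 0], 0.04], [[0, 0, -0.05], [0, 0, 0], 0.04], [[0, 0, -0.05], [0, 0, 0.1], 0.04], [[0, 0, 0], [0, 0, 0.15], 0.04], [[0, 0, 0], [0, 0, 0.15], 0.04]]' | python3 -m inch; echo '[[[-0.0028, -0.0563, 0], [0, 0, 0], 0.04], [[-0.0028, -0.0563, 0], [0, 0, 0], 0.04], [[-0.0028, -0.0563, 0], [0, 0, 0], 0.04], [[-0.0028, -0.0563, 0], [0, 0, 0], 0.04], [[-0.0028, -0.0563, 0], [0, 0, 0], 0.04]]' | python3 -m inch; echo '[[[0, 0, 0], [0, 0, 0], 0.04], [[0, 0, 0], [0, 0, 0], 0.04]]' | python3 -m inch
python3 look.py w11 bolt_1
cat > b2.py <<'E'
from h import *
import pickle,sys
w=pickle.load(open(sys.argv[1]+'.pkl','rb')); T=T_tool(); d=T[:3,:3].T@np.array([0,0,-1.]); print('tilt fix rx,ry',np.cross([0,0,1],d).round(4),'yt',T[:3,1].round(3),'q6',sensors.observe()['joint_pos'][5].round(2))
for P in [[.5775,-.2011,.088]]: print(np.round(proj(w,P),1),(np.linalg.inv(T)@np.append(P,1)).round(4)[:3])
if len(sys.argv)>2:
    P=atz(w,float(sys.argv[2]),float(sys.argv[3]),.088);print(P.round(4),(np.linalg.inv(T)@np.append(P,1)).round(4)[:3])
E
python3 b2.py w11
```

```text
t: 31.75
ee_pos: [0.6549, 0.0729, 0.0922]
tcp_rot: [-0.002, -0.143, 0.99, -0.004]
contact_force: [0.6, 0.6, 0.1]
gripper_width: 0.0401
finger_force: 0.0
t: 32.38
ee_pos: [0.6557, 0.0743, 0.2045]
tcp_rot: [0.0, 0.059, 0.998, -0.004]
contact_force: [0.5, 0.3, 0.3]
gripper_width: 0.0401
finger_force: 0.0
t: 33.0
ee_pos: [0.6372, -0.2089, 0.2061]
tcp_rot: [-0.001, 0.057, 0.998, -0.005]
contact_force: [-0.1, 0.0, 0.1]
gripper_width: 0.0401
finger_force: 0.0
t: 33.25
ee_pos: [0.6373, -0.2067, 0.2055]
tcp_rot: [-0.001, 0.057, 0.998, -0.004]
contact_force: [0.1, -0.2, -0.5]
gripper_width: 0.0401
finger_force: 0.0
[ 0.63747443 -0.20599941  0.20551993] [-0.0011962   0.05632827  0.99840192 -0.00439245] [0.18213689 0.4846553  0.60760194]
bolt_1 0.89 [151.2  70.3 184.2 101.1] 166.5 86.3
bolt_1 0.86 [343.8  45.5 378.   71.8] 361.3 59.8
bolt_1 0.84 [240.6 111.5 267.2 142.8] 253.4 125.7
tilt fix rx,ry [-0.009 -0.002  0.   ] yt [ 0.112  0.994 -0.009] q6 -1.78
[253.  124.7] [ 0.0599 -0.0011  0.1176]
```

```bash
echo '[[[0.03, 0, 0], [-0.009, -0.002, 0], 0.04], [[0.0292, -0.0008, 0.01], [0, 0, 0], 0.04], [[0, 0, 0.04], [0, 0, 0], 0.04], [[0, 0, 0.04], [0, 0, 0], 0.04], [[0, 0, 0.02], [0, 0, 0], 0.04]]' | python3 -m inch; echo '[[[0, 0, 0.005], [0, 0, 0], 0.04], [[0, 0, 0], [0, 0, 0], 0.04]]' | python3 -m inch; python3 b2.py w11; echo '[[[0, 0, 0], [0, 0, 0], 0.015], [[0, 0, 0], [0, 0, 0], 0.015], [[0, 0, 0], [0, 0, 0], 0.015], [[0, 0, 0], [0, 0, 0], 0.015]]' | python3 -m inch 30;python3 b2.py w11
```

```text
t: 33.98
ee_pos: [0.5775, -0.199, 0.0934]
tcp_rot: [-0.002, 0.056, 0.998, 0.0]
contact_force: [0.8, -0.1, -0.4]
gripper_width: 0.0401
finger_force: 0.0
t: 34.22
ee_pos: [0.579, -0.2004, 0.0908]
tcp_rot: [0.0, 0.056, 0.998, -0.0]
contact_force: [0.5, 0.4, 0.4]
gripper_width: 0.0399
finger_force: 0.0
tilt fix rx,ry [-0.0005  0.0006  0.    ] yt [ 0.112  0.994 -0.001] q6 -1.81
[253.  124.7] [ 0.0014 -0.0009  0.0028]
t: 34.72
ee_pos: [0.5789, -0.2012, 0.0912]
tcp_rot: [0.001, 0.057, 0.998, -0.0]
contact_force: [-0.2, 1.4, 5.5]
gripper_width: 0.0211
finger_force: 30.0
tilt fix rx,ry [-0.0005  0.0014  0.    ] yt [ 0.113  0.994 -0.   ] q6 -1.81
[253.  124.7] [ 0.0014 -0.0001  0.0032]
```

```bash
echo '[[[0, 0, -0.01], [0, 0, 0], 0.01], [[0, 0, -0.04], [0, 0, 0], 0.01], [[0, 0, -0.05], [0, 0, 0], 0.01], [[0.0208, 0.0551, 0], [0, 0, 0], 0.01], [[0.0208, 0.0551, 0], [0, 0, 0], 0.01]]' | python3 -m inch 40; echo '[[[0.0208, 0.0551, 0], [0, 0, 0], 0.01], [[0.0208, 0.0551, 0], [0, 0, 0], 0.01], [[0.0208, 0.0551, 0], [0, 0, 0], 0.01], [[0.0208, 0.0551, 0], [0, 0, 0], 0.01], [[0, 0, 0], [0, 0, 0], 0.01]]' | python3 -m inch; echo '[[[0, 0, 0], [0, 0, 0], 0.01], [[0, 0, 0], [0, 0, 0], 0.01]]' | python3 -m inch
python3 look.py w12; python3 holes.py w12; python3 rel.py w12 .4913 .1414 .001
python3 - <<'E'
from h import *
import pickle
w=pickle.load(open('w12.pkl','rb')); g=cv2.cvtColor(w['image'],cv2.COLOR_RGB2GRAY)
u,v=map(int,proj(w,[.4913,.1414,.074])); print(u-18,v-14); print(g[v-14:v+24,u-18:u+20:2])
E
```

```text
t: 35.35
ee_pos: [0.5493, -0.0862, 0.1909]
tcp_rot: [0.0, 0.058, 0.998, -0.0]
contact_force: [0.4, 0.5, -0.2]
gripper_width: 0.0206
finger_force: 40.0
t: 35.98
ee_pos: [0.4906, 0.1446, 0.1903]
tcp_rot: [-0.0, 0.054, 0.999, 0.0]
contact_force: [-0.3, -1.3, -0.6]
gripper_width: 0.0204
finger_force: 40.0
t: 36.22
ee_pos: [0.4922, 0.1402, 0.1901]
tcp_rot: [-0.0, 0.058, 0.998, -0.0]
contact_force: [-0.7, -0.5, -0.3]
gripper_width: 0.0203
finger_force: 40.0
[0.49220959 0.14019545 0.19013624] [-1.18466740e-04  5.77118812e-02  9.98333210e-01 -3.56333480e-04] [0.36134985 0.06898897 0.27737861]
R pred 203.4 354.6
  blob [203.2 341.5] wh [29.   4.5] [0.6363 0.0732 0.074 ]
L pred 254.6 193.1
  blob [255.4 192.7] wh [13.9 13.8] [0.491  0.1421 0.074 ]
  blob [252.8 205.8] wh [12.1  4.1] [0.5026 0.1385 0.074 ]
rot [-1.810e-01 -3.136e+00  1.000e-03] yt [ 0.115  0.993 -0.001] joints [ 0.26  0.25  1.77 -0.    1.13 -1.2 ]
tip [0.4912 0.1403 0.1221] hole-tip in tool [0.     0.0012 0.0481]
px hole [254.6 193.1] tip [253.3 208.6]
236 179
[[ 72  87 116 141 182 189 185 184 180 181 182 181 176 178 175 179 17
[... 2310 characters left out ...]
  72  65  64  66  52 168 178 180 175 177 175
  160]
 [181 177 175 167 143 102  71  68  69  72  68  55 163 178 176 171 172 178
   38]
 [178 177 176 168 148  90  74  66  67  67  69  66 159 178 179 173 172 185
   54]
 [180 179 177 166 165  73  71  67  66  67  66  60 156 179 176 175 168 178
   51]
 [178 175 178 167 180  81  67  70  70  72  70  65 161 179 178 176 170 183
   54]
 [180 174 177 167 175  98  70  66  69  70  66  63 157 178 179 178 174 184
   57]
 [180 175 178 167 174 103  68  67  70  63  70  65 152 182 179 178 176 182
   58]
 [179 173 176 170 175 119  75  61  63  69  62  64 121 183 177 175 172 183
   57]
 [180 177 177 178 160 105  71  29  56  69  36  63  94 170 182 177 171 182
   58]]
```

```bash
echo '[[[0.0003, 0.0017, 0.015], [0, 0, 0], 0.01], [[0, 0, 0.02], [0, 0, 0], 0.01], [[0, 0, 0.006], [0, 0, 0], 0.01], [[0, 0, 0], [0, 0, 0], 0.01], [[0, 0, 0], [0, 0, 0], 0.01]]' | python3 -m inch; python3 look.py w13;python3 rel.py w13 .491 .1421 .001; echo '[[[0, 0, 0.0025], [0, 0, 0], 0.01], [[0, 0, 0.0025], [0, 0, 0], 0.01], [[0, 0, 0.0025], [0, 0, 0], 0.01], [[0, 0, 0.001], [0, 0, 0], 0.01], [[0, 0, 0], [0, 0, 0], 0.01]]' | python3 -m inch
```

```text
t: 36.9
ee_pos: [0.4922, 0.1432, 0.1496]
tcp_rot: [0.0, 0.057, 0.998, -0.0]
contact_force: [0.5, 0.2, -0.9]
gripper_width: 0.0204
finger_force: 40.0
[0.49219611 0.14329825 0.14969746] [4.97971539e-04 5.67209737e-02 9.98389945e-01 4.26327923e-06] [ 0.42956094 -0.56001753 -0.78579039]
rot [0.178 3.136 0.   ] yt [0.113 0.994 0.   ] joints [ 0.26  0.29  1.82 -0.    1.03 -1.2 ]
tip [0.4913 0.1434 0.0817] hole-tip in tool [ 0.0001 -0.0013  0.0077]
px hole [251.7 205.6] tip [253.4 208.6]
t: 37.58
ee_pos: [0.4916, 0.1432, 0.1405]
tcp_rot: [-0.0, 0.057, 0.998, -0.0]
contact_force: [-0.5, -0.4, -0.5]
gripper_width: 0.0208
finger_force: 40.0
```

```bash
echo '[[[0, -0.0007, 0.002], [0, 0, 0], 0.01], [[0, 0, 0.0025], [0, 0, 0], 0.01], [[0, 0, 0.0025], [0, 0, 0], 0.01], [[0, 0, 0.0025], [0, 0, 0], 0.01], [[0, 0, 0], [0, 0, 0], 0.01]]' | python3 -m inch; echo '[[[0, 0, 0.0025], [0, 0, 0], 0.01], [[0, 0, 0.0025], [0, 0, 0], 0.01], [[0, 0, 0.0025], [0, 0, 0], 0.01], [[0, 0, 0.0025], [0, 0, 0], 0.01], [[0, 0, 0], [0, 0, 0], 0.01]]' | python3 -m inch
```

```text
t: 38.2
ee_pos: [0.4915, 0.1425, 0.1309]
tcp_rot: [-0.0, 0.057, 0.998, -0.0]
contact_force: [-0.1, 0.7, -1.1]
gripper_width: 0.0206
finger_force: 40.0
t: 38.83
ee_pos: [0.4915, 0.1425, 0.1209]
tcp_rot: [-0.0, 0.057, 0.998, -0.0]
contact_force: [-0.1, 0.3, -0.9]
gripper_width: 0.0204
finger_force: 40.0
```

```bash
echo '[[[0, 0, 0.003], [0, 0, 0], 0.01], [[0, 0, 0.003], [0, 0, 0], 0.01], [[0, 0, 0.003], [0, 0, 0], 0.01], [[0, 0, 0.003], [0, 0, 0], 0.01], [[0, 0, 0], [0, 0, 0], 0.01]]' | python3 -m inch; echo '[[[0, 0, 0.003], [0, 0, 0], 0.01], [[0, 0, 0.003], [0, 0, 0], 0.01], [[0, 0, 0.003], [0, 0, 0], 0.01], [[0, 0, 0.003], [0, 0, 0], 0.01], [[0, 0, 0], [0, 0, 0], 0.01]]' | python3 -m inch; echo '[[[0, 0, 0.001], [0, 0, 0], 0.01], [[0, 0, 0.001], [0, 0, 0], 0.01], [[0, 0, 0], [0, 0, 0], 0.01]]' | python3 -m inch
```

```text
t: 39.45
ee_pos: [0.4915, 0.1425, 0.1088]
tcp_rot: [-0.0, 0.057, 0.998, -0.0]
contact_force: [0.1, 0.5, -0.1]
gripper_width: 0.0203
finger_force: 40.0
t: 40.08
ee_pos: [0.4914, 0.1425, 0.0968]
tcp_rot: [-0.0, 0.057, 0.998, -0.0]
contact_force: [-0.7, 0.3, 0.1]
gripper_width: 0.0206
finger_force: 40.0
t: 40.45
ee_pos: [0.4916, 0.1425, 0.0951]
tcp_rot: [-0.0, 0.057, 0.998, -0.0]
contact_force: [0.8, -0.3, -1.1]
gripper_width: 0.0205
finger_force: 40.0
```

```bash
echo '[[[0, 0, 0.001], [0, 0, 0], 0.01], [[0, 0, 0.0005], [0, 0, 0], 0.01], [[0, 0, 0], [0, 0, 0], 0.01]]' | python3 -m inch; echo '[[[0, 0, 0.0006], [0, 0, 0], 0.01], [[0, 0, 0], [0, 0, 0], 0.01]]' | python3 -m inch; echo '[[[0, 0, 0.0005], [0, 0, 0], 0.01], [[0, 0, 0], [0, 0, 0], 0.01]]' | python3 -m inch
```

```text
t: 40.83
ee_pos: [0.4916, 0.1425, 0.0936]
tcp_rot: [-0.0, 0.057, 0.998, -0.0]
contact_force: [1.2, -0.5, 0.1]
gripper_width: 0.0207
finger_force: 40.0
t: 41.08
ee_pos: [0.4917, 0.1425, 0.0932]
tcp_rot: [-0.0, 0.057, 0.998, -0.0]
contact_force: [0.1, 0.2, 1.4]
gripper_width: 0.0205
finger_force: 40.0
t: 41.32
ee_pos: [0.4917, 0.1425, 0.0932]
tcp_rot: [0.0, 0.057, 0.998, -0.0]
contact_force: [-1.9, -0.6, 4.8]
gripper_width: 0.0208
finger_force: 40.0
```

Contact of 4.8 N at 93.2 mm means the second bolt is home. I let go, retreat and check everything in the last picture.

```bash
echo '[[[0, 0, 0], [0, 0, 0], 0.035], [[0, 0, 0], [0, 0, 0], 0.04], [[0, 0, 0], [0, 0, 0], 0.04]]' | python3 -m inch; echo '[[[0, 0, -0.01], [0, 0, 0], 0.04], [[0, 0, -0.05], [0, 0, 0], 0.04], [[0, 0, -0.06], [0, 0, 0], 0.04], [[-0.04, -0.02, -0.04], [0, 0, 0], 0.04], [[-0.05, -0.02, -0.03], [0, 0, 0], 0.04]]' | python3 -m inch; echo '[[[-0.05, -0.02, 0], [0, 0, 0], 0.04], [[-0.05, -0.02, 0], [0, 0, 0], 0.04], [[0, 0, 0], [0, 0, 0], 0.04], [[0, 0, 0], [0, 0, 0], 0.04]]' | python3 -m inch
python3 look.py w14
python3 - <<'E'
from h import *
import pickle
w=pickle.load(open('w14.pkl','rb')); s=grab('scene'); t=grab('top')
for k,P in dict(pin=[.6401,.1604,.102],R=[.6512,.0714,.09],L=[.491,.1421,.09],fit=[.5035,.0508,.09]).items(): print(k,np.round(proj(w,P),1))
a=cv2.resize(w['image'][0:200,120:400],(420,300)); b=cv2.resize(s['image'][120:240,230:380],(375,300),interpolation=cv2.INTER_CUBIC)
c=cv2.resize(t['image'][60:320,140:400],(795,795))[150:450] if 0 else cv2.resize(t['image'][70:310,120:440],(400,300))
d=cv2.resize(s['image'][130:370,80:410],(395,300))
cv2.imwrite('pics/fin.png',np.vstack([np.hstack([a,b]),np.hstack([c,d])])[:,:,::-1])
E
```

```text
t: 41.7
ee_pos: [0.4916, 0.1425, 0.0923]
tcp_rot: [-0.0, 0.057, 0.998, -0.0]
contact_force: [0.1, -0.0, 0.3]
gripper_width: 0.0399
finger_force: 0.0
t: 42.32
ee_pos: [0.5773, 0.0925, 0.2864]
tcp_rot: [0.002, 0.056, 0.998, 0.0]
contact_force: [0.7, -0.3, 0.7]
gripper_width: 0.0402
finger_force: 0.0
t: 42.82
ee_pos: [0.6709, 0.0417, 0.2824]
tcp_rot: [-0.001, 0.057, 0.998, -0.0]
contact_force: [0.1, -0.6, 0.4]
gripper_width: 0.04
finger_force: 0.0
[0.67056098 0.04210171 0.28296137] [-2.97462548e-04  5.64646167e-02  9.98404556e-01 -3.11295737e-05] [ 0.28601043  0.06044719 -0.27195314]
pin [362.6 138.7]
R [278.  157.5]
L [334.6 -13.8]
fit [243.1  12.1]
```

View pics/fin.png

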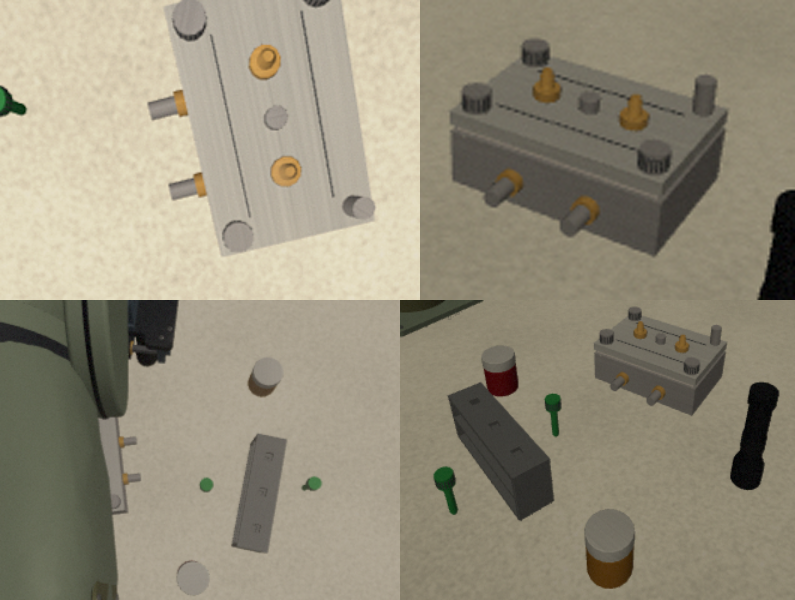

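The pin is at (704,95) and the three bolts at (477,98), (536,52) and (655,157), all seated. The cover is square on the block, the rack is empty, and the jars, torch and green look-alikes are undisturbed. I hand in.

```bash
python3 -c "
from bench import job
print(job.sign_off())"
```

```text
the job is handed in; nothing more can be done
None
```

The job is handed in after about 43 s: the drift pin and both thumb bolts are home, the fitted bolt is still in place, the gripper holds nothing, and the jars and torch look unmoved in the last picture. No reading went over about 7 N bearing down. Joint 6 stopped at the end of its range during the first bolt's pick-up, and the grip still held.

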